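# Settle the bao-board carrier on its cone, groove and flat seats

## Robot

A 7-joint arm with a two-finger parallel gripper is mounted at the origin on the work surface. World frame = base frame: x ahead of the robot, y to its left, z up, the work surface at z = 0. Lengths are in mm, angles in rad, forces in N, time in s.
With the tool pointing down it reaches from about 425 to 875 mm from the base axis. Payload 9.9 kg.
Tool frame: the origin (TCP) lies between the finger pads; the fingertips stand 22 mm ahead of it and the grasp point (between the pads) lies 3 mm ahead of it; x points along the fingers, z is the direction in which the jaws open and shut, and the axes are right-handed (so a half turn about x gives the same grasp; the last joint's range is limited). The gripper opens to 85 mm and grips with 20 to 120 N. Pads are 22 mm wide; open, the fingers measure 114 mm over their backs; the gripper's body (76 mm by 85 mm) begins 54 mm behind the grasp point. The pads swing forward as they close: fully open they stand 13 mm farther back than shut.
Start: joints at [1.033, 0.576, 0.025, 1.437, -0.015, 1.129, -0.057], TCP at [295.914, -606.682, 216.689] pointing down, gripper open.
Joint ranges: [-2.76, 2.76], [-0.34, 2.15], [-1.52, 1.57], [0.19, 2.46], [-1.09, 4.23], [0.17, 1.99], [-2.82, 2.82]. Speed limits (rad/s): [2.22, 2.22, 3.01, 3.01, 3.14, 3.14, 3.14].

## Interface

Orientations are given as a unit quaternion [w, x, y, z].
In Python, from rig import bot, imaging, workorder, finder gives the robot as it stands.
- The arm moves only by the shell command python3 -m handwheel 'ROWS' [FORCE]. ROWS is JSON, a list of rows, each a list of 3 entries, a list of its own where there are three numbers: the turn, a rotation vector about the tool's x, y, z in degrees, then the shift along the tool's x, y, z in cm, then the closure, from 0 (fully open) to 1 (shut). A call has 1 to 10 rows; each row is the pose to reach, as a shift and turn from the pose commanded when the call began, along the tool's axes at that moment; what a row does not reach only later rows make up. A row lasts 1/10 s, in which the tool goes at most 50 mm and 8.59 degrees, less where a joint would pass 70% of its speed; a pose out of reach is approached as far as the arm can. A call with a gripper value outside its range is refused whole. The fingers move at their own pace and stop on an object; FORCE is the grip in N (left out, the last holds). Time passes only in rows, so rows that repeat a pose let the fingers close. It gives the time, the measured TCP pose, the force and the opening at its end, in the units of the state.
- bot.observe(): the state, without advancing time (a new reading comes with each control period).
- imaging.camera(name): name is "scene" or "top" or "wrist"; returns a dict with "frame" (480x640x3 uint8, blue, green, red), "K" (3x3 intrinsics, pixels), "k1" (the pictures are not rectified: a ray, as slopes to the right and down, at radius r is drawn at 1 + k1 r^2 times it, then the intrinsics apply), "cam_to_world" (4x4, takes a point from camera to world coordinates). Camera axes: x right, y up, looking along -z (the intrinsics and any distortion apply to the point x, -y, -z); pixel columns grow to the right and rows downward; lengths in mm; the calibration is good to about 2 mm. A picture is of the moment at which its call begins. There is no depth.
- workorder.job_done(): hands the job in, once; it reports no verdict.
Trained networks look in the newest picture that a camera, given by its name, has taken for a name from the list of things; names that differ only in an ending like _2 or _b are one class to them, and where a whole thing is asked for, a point or a joint stands for the part that bears it (a point fixed in the world has none). Each returns a list of dicts, best first, with "p" (0 to 1); they miss things now and then, are a little off and sometimes report something else, mostly with a low value. They report only what shows in the picture. A call takes as long as a camera call. They do not tell look-alikes from the thing itself.
- finder.recognise(camera, thing): "centre" ([x, y, z] in mm, in the coordinates of the camera as it stood for that picture, good to about 4 mm: the middle of the surface that is visible of it).
- finder.spot_point(camera, thing): "centre" ([x, y, z] in mm, in the coordinates of the camera as it stood for that picture, good to about 4 mm: a listed point, or the origin of a listed thing).
The state is a dict: "time_s": time; "joint_pos": joint angles; "dq": joint speeds; "joint_efforts": joint torques, N m; "eef_pos": TCP position; "tcp_rot": TCP orientation; "wrist_force": force on the tool from outside, world axes, zero at the start; "ft_torque": the same for the moment, N m; "grip_width": opening from 0.0 (shut) to 1.0 (fully open).
Only numpy, scipy, OpenCV 4.12 (cv2) and the standard library are available. Lean on these libraries where they do the work, as an engineer would, in place of code of your own. Each camera call takes 0.05 s, during which the arm holds its last target.

## Task

Lift the bao-board carrier by the waist of its clamp bar, bring it level over the grey seat base with its blue dot to the base's blue dot, and settle it gently until all three ball feet are fully home in the cone, the groove and the flat pocket; the seat plate never lies quite where it is marked, so feel the feet in with a light touch and never force it down. Then swing the brass keeper square across, over the carrier's edge, and let go. Leave the other things on the bench where they lie.

Things in the scene. Friction and masses are not known exactly. Their poses are not given: they have to be found in the camera images.
- carrier: Loose, 0.68-0.92 kg: ply stage 190 (x) x 154 (y) mm on three steel ball feet, with a half-carved bao blank 176 x 104 mm (8 pits) under a pale clamp bar along x. Origin: centre, level with the feet's lowest points, z up. Heights above it: stage 17-29, blank to 49, bar 49-91, two brass nuts on the bar at x +-62 to 110 mm. Stands on the bench at first. Blue dot at its -x +y corner, by the cone foot.
- grip (a point): Where to hold the carrier: mid-waist of the clamp bar, 71 mm above the carrier's origin. The waist is 20 mm wide (carrier's y), 40 mm long (x); beyond it the bar is 34 mm wide, so fingers left slightly open in the waist can still push the carrier along x (against these shoulders) and along y. Axes as the carrier's.
- foot_cone (a point): Lowest point of the 16 mm ball foot that belongs in the cone; carrier frame (-70, 52, 0) mm. Fully home it stands 25.8 mm above the bench, riding on the seat plate's top 32 mm.
- foot_groove (a point): Lowest point of the 16 mm ball foot that belongs in the groove; carrier frame (70, 52, 0) mm. Home at 25.8 mm above the bench.
- foot_flat (a point): Lowest point of the 16 mm ball foot that belongs in the flat pocket; carrier frame (0, -62, 0) mm. Home at 25.8 mm above the bench.
- base: Seat base fixed to the bench: grey plinth 240 (x) x 190 (y) x 16 mm, origin at its underside's centre, z up; on it an aluminium seat plate 206 x 160 mm, top at 32 mm, with three brass-lined seats and a blue dot by the cone. The plate is screwed on through oversize holes: it holds firm, but up to 6 mm off nominal in x and in y and turned up to 0.03 rad; its true place is not measured.
- seat_cone (a point): Nominal centre of the cone's mouth, base frame (-70, 52, 32) mm, axes as the base's; the real one is off with the seat plate (up to about 8 mm in x or y). Mouth 17 mm across, sides sloping 55 degrees. Balls rub with friction about 0.35: set down a few mm off, the carrier hangs up and does not slide home by its weight; nudge it sideways (3 to 10 N) until the feet drop in.
- seat_groove (a point): Nominal centre of the vee groove's mouth, base frame (70, 52, 32) mm; the real one is off with the seat plate. The groove runs along the plate's x, mouth 17 mm wide and 40 mm long, sides sloping 55 degrees.
- seat_flat (a point): Nominal centre of the flat-bottomed round pocket, at the plate's top, base frame (0, -62, 32) mm; the real one is off with the seat plate. 36 mm across, 6.2 mm deep. More than 70 N between carrier and base counts as forcing.
- keeper (a joint): Angle (rad) of the brass keeper: 0 = arm along the base's +x, clear of the carrier; grows clockwise seen from above; 1.57 = square across, arm along the base's -y over the carrier's edge. Range -0.4 to 1.75, starts within 0.35 of 0, stays where left (0.08 N m). Arm 63 mm long, 14 wide, 57-63 mm above the bench: 2 mm over the stage of a seated carrier; one not home blocks it.
- keeper_knob (a point): On the axis of the keeper's upright round brass knob (14 mm across, 63 to 93 mm above the bench), 81 mm above the bench, 38 mm from the pivot. It can be pinched or pushed.
- keeper_pivot (a point): Pivot axis of the keeper at the arm's underside, 57 mm above the bench; base frame (0, 125, 57) mm. The steel post under it is 26 mm across. Axes as the base's.
- mallet: Bystander: acacia-root mallet, 280 mm long, head 86 mm across, lying; origin under its middle. Leave it.
- paddle: Bystander: blue wooden sanding paddle, 270 x 70 x 18 mm; origin at its underside. Leave it.
- pinch_bowl: Bystander: fired clay pinch bowl, 96 mm across, 45 mm high; origin at its underside. Leave it.
- offcut: Bystander: camphor offcut block 110 x 75 x 55 mm; origin at its underside. Leave it.
- gouge: Bystander: carving gouge, 280 mm long, lying; origin under its middle. Leave it.
- wax_tin: Bystander: round green wax tin, 72 mm across, 35 mm high; origin at its underside. Leave it.
Mind the look-alikes: they are no part of the job. Of the things that look like the carrier, take the one that is farthest to the robot's left at the start.

How it is judged (in metres and radians):
On the way, in this order (a step that is already met when the one before it is completed fails the run):
1. all three ball feet are fully home in the seats (z of each of foot_cone, foot_groove, foot_flat in the frame of base below 0.0275 m and horizontal distance between foot_cone and seat_cone below 0.013 m and horizontal distance between foot_groove and seat_groove below 0.015 m and horizontal distance between foot_flat and seat_flat below 0.015 m), for 0.3 s.
2. the keeper is swung square across (value of joint keeper above 1.35 rad), for 0.2 s.
At the end, for the whole second after the job is handed in: Each foot's lowest point is under 27.5 mm above the base's underside and within 13 mm (cone foot; 15 mm for the others) of its nominal seat seen from above, the keeper stands beyond 1.35 rad, and the carrier is at rest (under 0.02 m/s and 0.1 rad/s) (all of step 1 and value of joint keeper above 1.35 rad and linear speed of carrier below 0.02 m/s and angular speed of carrier below 0.1 rad/s); the robot touches nothing.
It fails at once if the carrier is pressed or knocked on the seat base with more than 70 N (contact force between carrier and base above 70 N).
It fails at once if the carrier is tilted more than 17 degrees (angle between carrier's own z axis and vertical above 0.3 rad).
It fails at once if a bystander is moved more than 30 mm (distance of any of mallet, paddle, pinch_bowl, offcut, gouge, wax_tin from where it was at the start of the episode above 0.03 m).
It also fails if it takes over 64 s, if anything falls off the work surface, if the arm or the gripper's body presses on something with over 40 N, if the wrist force passes 120 N, or if a joint passes its speed limit or range.

## Working session

There is one attempt and no reset: what is moved stays moved. The work goes in short steps, Python scripts to look and compute and a shell command to move; the robot and the scene stay as the last step left them, time stands still between calls to the robot, and variables do not carry over. Pictures are saved under pics/ and viewed, and the job is handed in when it is done.

```bash
ls; mkdir -p pics
cat > h.py <<'E'
import numpy as np, cv2
from rig import bot, imaging, workorder, finder
def c2w(cam,p):
    M=np.array(cam["cam_to_world"]); return (M[:3,:3]@np.array(p)+M[:3,3])
def snap(n,f):
    c=imaging.camera(n); cv2.imwrite('pics/'+f,c["frame"]); return c
def proj(c,P):
    M=np.array(c["cam_to_world"]); q=M[:3,:3].T@(np.array(P,float)-M[:3,3])
    u=np.array([q[0],-q[1]])/(-q[2]); u=u*(1+c["k1"]*(u@u)); K=np.array(c["K"])
    return np.array([K[0,0]*u[0]+K[0,2],K[1,1]*u[1]+K[1,2]])
def ray(c,px,z):
    K=np.array(c["K"]); d=np.array([(px[0]-K[0,2])/K[0,0],(px[1]-K[1,2])/K[1,1]]); u=d.copy()
    for _ in range(30): u=d/(1+c["k1"]*(u@u))
    M=np.array(c["cam_to_world"]); v=M[:3,:3]@np.array([u[0],-u[1],-1]); o=M[:3,3]
    return o+v*(z-o[2])/v[2]
E
python3 - <<'E'
from h import *
print(bot.observe())
for n in ("scene","top"):
    c=snap(n,n+"0.png"); print(n,np.array(c["cam_to_world"]).round(2).tolist(),c["k1"])
    for t in ("carrier","base","keeper"):
        for d in finder.recognise(n,t): print(n,t,round(d["p"],2),c2w(c,d["centre"]).round(0),proj(c,c2w(c,d["centre"])).round(0))
    for t in ("carrier","grip","foot_cone","foot_groove","foot_flat","base","seat_cone","seat_groove","seat_flat","keeper_knob","keeper_pivot"):
        for d in finder.spot_point(n,t): print(n,'pt',t,round(d["p"],2),c2w(c,d["centre"]).round(0),proj(c,c2w(c,d["centre"])).round(0))
E
```

```text
pics
{'time_s': 0.0, 'joint_pos': array([ 1.03319563,  0.57653598,  0.02483998,  1.4379136 , -0.01501419,
        1.12899393, -0.05650233]), 'dq': array([-6.89174497e-04, -1.32392564e-04,  1.93219913e-03, -1.10780410e-03,
        3.43277506e-05, -8.37172046e-04,  3.57098248e-04]), 'joint_efforts': array([ 1.68334907e-03, -7.65745282e+01,  2.25185573e+00, -2.85965985e+01,
        1.54547801e-02,  1.25986483e-02, -7.80195194e-06]), 'eef_pos': array([ 295.7099257 , -606.24574904,  215.83800713]), 'tcp_rot': array([ 0.5991559 ,  0.37498639,  0.60018135, -0.37440588]), 'wrist_force': array([-0.03516838, -0.20851403, -0.31201698]), 'ft_torque': array([0.00017417, 0.01898244, 0.06610574]), 'grip_width': 0.9961669329758484}
scene [[0.34, -0.56, 0.75, 1647.85], [0.94, 0.19, -0.28, -414.87], [0.01, 0.81, 0.59, 975.46], [0.0, 0.0, 0.0, 1.0]] -0.20102582528813356
scene carrier 0.28 [508. 219.  31.] [397. 235.]
scene carrier 0.22 [ 536. -250.   40.] [224. 276.]
scene base 0.83 [511. 227.  34.] [401. 234.]
scene pt carrier 0.93 [ 501. -237.    0.] [227. 279.]
scene pt carrier 0.68 [464. 164.  32.]
[... 1567 characters left out ...]
-4.] [175. 194.]
top pt grip 0.23 [421. 287.  32.] [232. 259.]
top pt foot_cone 0.94 [ 152. -407.   -4.] [455. 345.]
top pt foot_cone 0.86 [ 413. -215.    1.] [394. 262.]
top pt foot_groove 0.77 [ 546. -163.   -3.] [377. 220.]
top pt foot_groove 0.73 [ 139. -266.    2.] [411. 349.]
top pt foot_flat 0.91 [ 516. -297.    1.] [420. 229.]
top pt foot_flat 0.69 [ 258. -331.   -6.] [431. 311.]
top pt base 0.97 [479. 222.  -1.] [255. 241.]
top pt seat_cone 0.32 [761.  10.   3.] [322. 151.]
top pt seat_groove 0.67 [562. 259.  27.] [242. 214.]
top pt keeper_knob 0.62 [541. 328.  82.] [217. 219.]
top pt keeper_pivot 0.7 [762.   9.  -1.] [322. 151.]
top pt keeper_pivot 0.57 [505. 343.  57.] [213. 232.]
```

View pics/scene0.png

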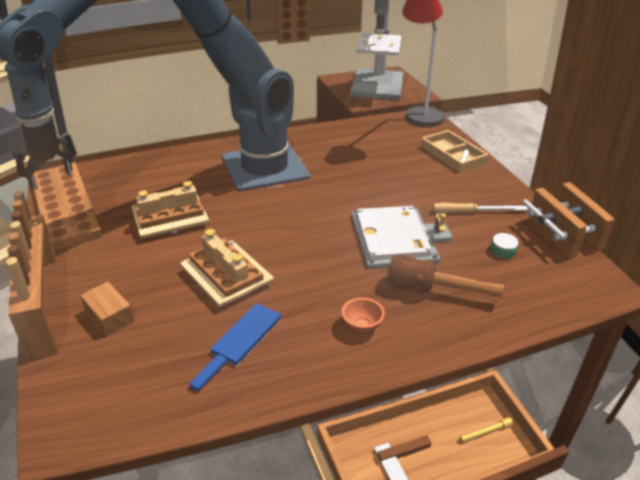

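View pics/top0.png

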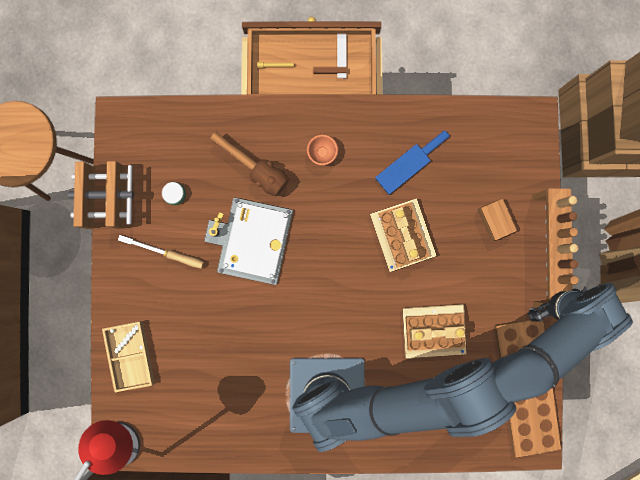

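Run:
```python
import cv2
f=cv2.imread('pics/top0.png')
cv2.imwrite('pics/crop_c.png',cv2.resize(f[190:280,350:470],None,fx=6,fy=6,interpolation=cv2.INTER_CUBIC))
cv2.imwrite('pics/crop_b.png',cv2.resize(f[180:290,190:310],None,fx=5,fy=5,interpolation=cv2.INTER_CUBIC))
```

```text
(no output)
```

View pics/crop_c.png

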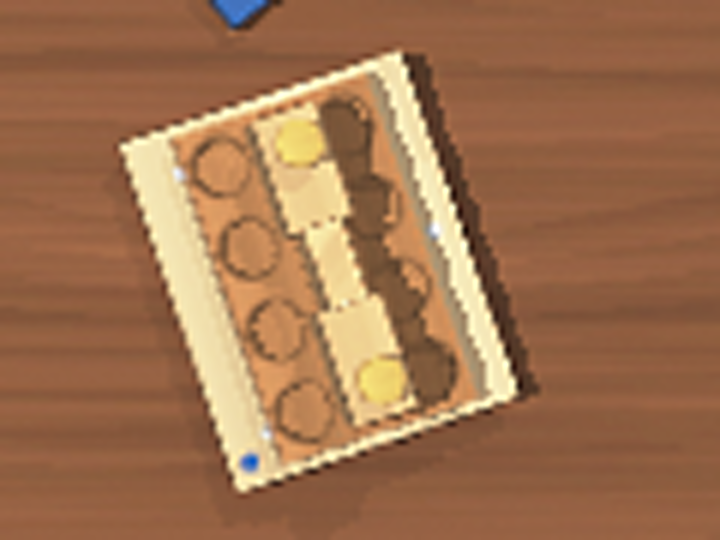

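View pics/crop_b.png

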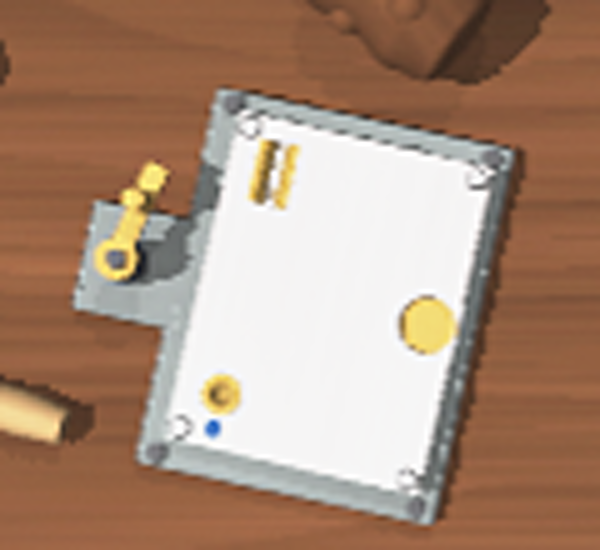

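The top view shows two look-alikes: carrier A at px (401,234), world about (500,-237), and carrier B at px (434,330), world about (199,-335). The robot's left is +y, so I take A. The close crop shows its blue dot at the lower left (-x +y corner), with the waist at mid-bar. The base sits at px (255,241), with the keeper pivot at about px (213,232). The plate shows the cone with its blue dot at the lower left, the groove at the upper left and the flat pocket on the right.

```bash
cat >> h.py <<'E'
from scipy.spatial.transform import Rotation as Rn
def Rq(q): return Rn.from_quat([q[1],q[2],q[3],q[0]])
def toolR(yawz):
    # tool x down; tool z (jaw dir) at world angle yawz
    x=np.array([0,0,-1.]); z=np.array([np.cos(yawz),np.sin(yawz),0]); y=np.cross(z,x)
    return Rn.from_matrix(np.stack([x,y,z],1))
def plan(p,yawz,frm=None):
    s=bot.observe(); R=Rq(s["tcp_rot"]) if frm is None else frm[1]
    p0=s["eef_pos"] if frm is None else frm[0]
    T=min((toolR(yawz),toolR(yawz+np.pi)),key=lambda T:(R.inv()*T).magnitude())
    print('turn',(R.inv()*T).as_rotvec(degrees=True).round(2),'shift cm',(R.inv().apply(np.array(p)-p0)/10).round(2),'q7',s["joint_pos"].round(2))
def st():
    s=bot.observe(); M=Rq(s["tcp_rot"]).as_matrix()
    print('t',s["time_s"],'p',np.round(s["eef_pos"],1),'jaw yaw',np.arctan2(M[1,2],M[0,2]).round(3),'x',M[:,0].round(3),'F',np.round(s["wrist_force"],1),'M',np.round(s["ft_torque"],2),'w',round(s["grip_width"],3)); return s
E
python3 - <<'E'
from h import *
s=st(); print(Rq(s["tcp_rot"]).as_matrix().round(3))
c=snap("wrist","w0.png"); M=np.array(c["cam_to_world"]);print(M.round(2),c["K"])
print('cam in tool', Rq(s["tcp_rot"]).inv().apply(M[:3,3]-s["eef_pos"]))
plan([480,224,330],-0.2+np.pi/2)
plan([500,-237,280],0.338+np.pi/2)
E
```

```text
t 1.5 p [ 295.9 -606.7  216.7] jaw yaw -1.117 x [-0.  0. -1.] F [0.2 0.9 0.1] M [-0.   -0.02 -0.03] w 1.001
[[-0.     0.899  0.438]
 [ 0.     0.438 -0.899]
 [-1.    -0.    -0.   ]]
[[ 4.4000e-01  8.6000e-01  2.7000e-01  3.6661e+02]
 [-9.0000e-01  4.2000e-01  1.3000e-01 -5.7241e+02]
 [-0.0000e+00 -3.0000e-01  9.5000e-01  3.7237e+02]
 [ 0.0000e+00  0.0000e+00  0.0000e+00  1.0000e+00]] [[411.12105467   0.         313.84659618]
 [  0.         411.12105467 239.30005529]
 [  0.           0.           1.        ]]
cam in tool [-155.67871029   78.57546381    0.18073129]
turn [37.46 -0.    0.  ] shift cm [-11.33  52.96 -66.59] q7 [ 1.03  0.58  0.02  1.44 -0.01  1.13 -0.06]
turn [ 6.63 -0.    0.  ] shift cm [ -6.33  34.55 -24.28] q7 [ 1.03  0.58  0.02  1.44 -0.01  1.13 -0.06]
```

View pics/w0.png

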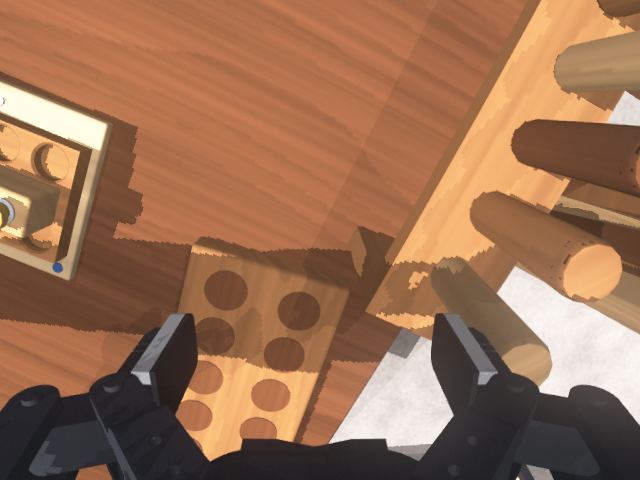

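```bash
python3 -m handwheel '[[[6.6,0,0],[-6.3,34.5,-24.3],0],[[6.6,0,0],[-6.3,34.5,-24.3],0],[[6.6,0,0],[-6.3,34.5,-24.3],0],[[6.6,0,0],[-6.3,34.5,-24.3],0],[[6.6,0,0],[-6.3,34.5,-24.3],0],[[6.6,0,0],[-6.3,34.5,-24.3],0],[[6.6,0,0],[-6.3,34.5,-24.3],0],[[6.6,0,0],[-6.3,34.5,-24.3],0],[[6.6,0,0],[-6.3,34.5,-24.3],0],[[6.6,0,0],[-6.3,34.5,-24.3],0]]'
python3 - <<'E'
from h import *
st()
c=snap("wrist","w1.png")
for t in ("carrier","grip","foot_cone","foot_groove","foot_flat"):
    for d in finder.spot_point("wrist",t): print('pt',t,round(d["p"],2),c2w(c,d["centre"]).round(1),proj(c,c2w(c,d["centre"])).round(0))
plan([480,224,330],-0.2+np.pi/2)
import pickle; pickle.dump(c,open('w1.pkl','wb'))
E
```

```text
time_s: 2.55
eef_pos: [502.2, -232.2, 280.4]
tcp_rot: [0.579, 0.407, 0.578, -0.406]
wrist_force: [-0.0, -0.4, -0.1]
grip_width: 1.001
t 2.55 p [ 502.2 -232.2  280.4] jaw yaw -1.225 x [ 0.002  0.002 -1.   ] F [-0.  -0.4 -0.1] M [-0.02  0.02 -0.  ] w 1.001
pt carrier 0.76 [ 500.3 -235.6   -2.1] [317. 189.]
pt carrier 0.6 [ 198.6 -329.8   -1.3] [306. 426.]
pt carrier 0.32 [ 497.8 -239.8   64.4] [320. 206.]
pt grip 0.84 [ 500.1 -238.6   64.9] [320. 204.]
pt foot_cone 0.78 [ 416.6 -212.6   -1.4] [272. 252.]
pt foot_groove 0.97 [ 547.9 -164.    -2.1] [267. 123.]
pt foot_flat 0.82 [ 521.5 -297.7   -4.5] [377. 190.]
pt foot_flat 0.67 [ 262.6 -335.4   -2.8] [327. 389.]
turn [3.072e+01 2.000e-02 3.000e-02] shift cm [ -5.06  13.49 -44.27] q7 [ 0.37  0.34 -0.02  1.67  0.01  1.14 -0.88]
```

View pics/w1.png

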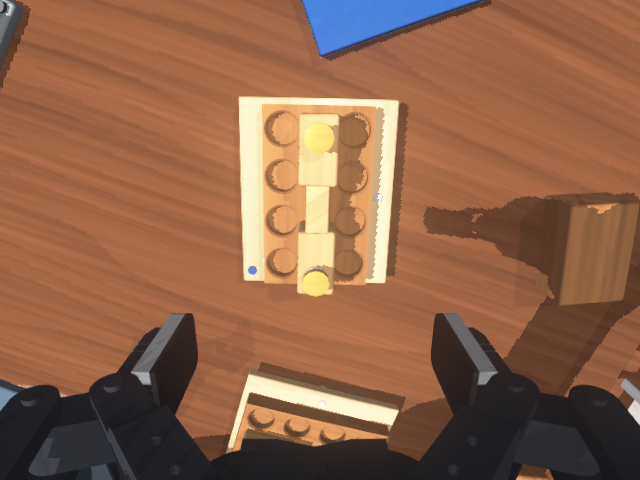

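Run:
```python
from h import *
import pickle
c=pickle.load(open('w1.pkl','rb'))
f=c["frame"]
cv2.imwrite('pics/w1z.png',cv2.resize(f[85:305,225:415],None,fx=2.7,fy=2.7,interpolation=cv2.INTER_CUBIC))
h=cv2.cvtColor(f,cv2.COLOR_BGR2HSV)
m=cv2.inRange(h,(20,130,180),(32,255,255)); 
n,l,s,ce=cv2.connectedComponentsWithStats(m)
P=[]
for i in range(1,n):
    if s[i,4]>150: P.append(ray(c,ce[i],110)); print(ce[i].round(1),s[i],P[-1].round(1))
# stage corners (TL,TR,BR,BL) at z=29 by eye
for px in ((239,97),(399,101),(385,283),(244,280)): print(px,ray(c,px,29).round(1))
if len(P)==2:
    d=P[0]-P[1]; print('yaw',np.arctan2(d[1],d[0]),np.hypot(*d[:2]),(P[0]+P[1])/2)
```

```text
(239, 97) [ 564.2 -134.2   29. ]
(399, 101) [ 612.3 -278.2   29. ]
(385, 283) [ 434.9 -337.7   29. ]
(244, 280) [ 386.6 -193.7   29. ]
```

View pics/w1z.png

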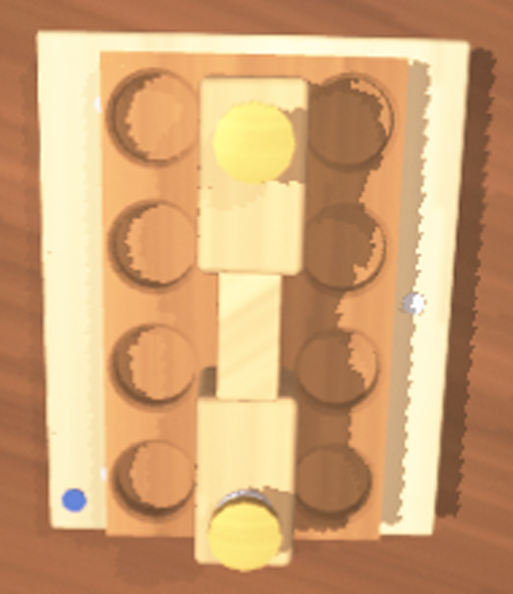

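```bash
python3 -m handwheel '[[[30.7,0,0],[-5,13.5,-44.3],0],[[30.7,0,0],[-5,13.5,-44.3],0],[[30.7,0,0],[-5,13.5,-44.3],0],[[30.7,0,0],[-5,13.5,-44.3],0],[[30.7,0,0],[-5,13.5,-44.3],0],[[30.7,0,0],[-5,13.5,-44.3],0],[[30.7,0,0],[-5,13.5,-44.3],0],[[30.7,0,0],[-5,13.5,-44.3],0],[[30.7,0,0],[-5,13.5,-44.3],0],[[30.7,0,0],[-5,13.5,-44.3],0]]'
python3 - <<'E'
from h import *
st()
c=snap("wrist","w2.png")
for t in ("base","seat_cone","seat_groove","seat_flat","keeper_knob","keeper_pivot"):
    for d in finder.spot_point("wrist",t): print('pt',t,round(d["p"],2),c2w(c,d["centre"]).round(1),proj(c,c2w(c,d["centre"])).round(0))
import pickle; pickle.dump(c,open('w2.pkl','wb'))
cv2.imwrite('pics/w2z.png',cv2.resize(c["frame"][40:340,150:500],None,fx=2,fy=2,interpolation=cv2.INTER_CUBIC))
E
```

```text
time_s: 3.85
eef_pos: [479.0, 229.4, 330.0]
tcp_rot: [0.449, 0.547, 0.45, -0.546]
wrist_force: [1.0, -0.4, 0.7]
grip_width: 0.998
t 3.85 p [479.  229.4 330. ] jaw yaw -1.765 x [-0.     0.002 -1.   ] F [ 1.  -0.4  0.7] M [-0.02 -0.04  0.01] w 0.998
pt base 0.66 [482.2 223.9  -5. ] [319. 174.]
pt seat_cone 0.58 [425.1 294.2  31.2] [269. 239.]
pt seat_groove 0.68 [562.1 261.7  28.9] [271. 113.]
pt seat_flat 0.58 [468.9 159.9  34.3] [379. 180.]
pt keeper_knob 0.7 [542.8 329.9  80.6] [201. 148.]
pt keeper_pivot 0.61 [508.  346.6  57.9] [201. 182.]
```

View pics/w2z.png

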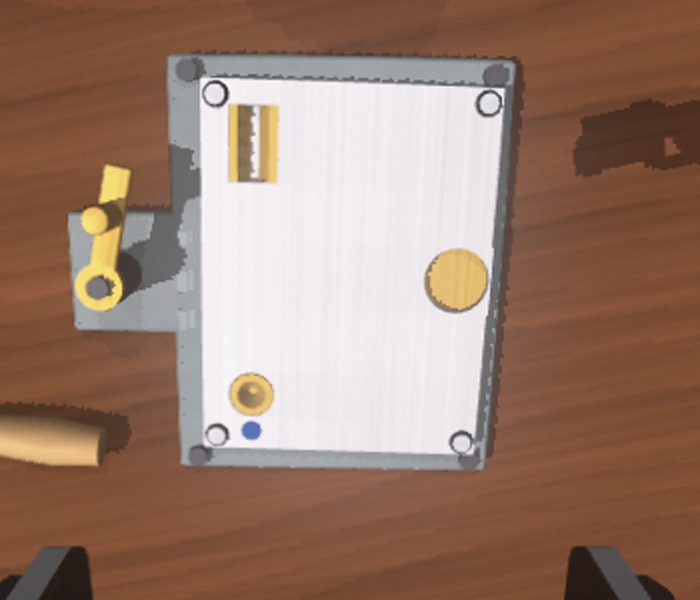

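Run:
```python
from h import *
import pickle
c=pickle.load(open('w1.pkl','rb'))
a,b=ray(c,(318.4,137.4),110),ray(c,(315.5,283.3),110); d=a-b
print('nuts',a.round(1),b.round(1),(a+b)/2,np.arctan2(d[1],d[0]),np.hypot(*d[:2]))
# waist corners at z=91: 
for px in ((219,274),(281,272),(278,400),(217,399)): print('waist',ray(c,(px[0]/2.7+225,px[1]/2.7+85),91).round(1))
def fit(A,B):
    A=np.array(A);B=np.array(B);a=A-A.mean(0);b=B-B.mean(0)
    th=np.arctan2((a[:,0]*b[:,1]-a[:,1]*b[:,0]).sum(),(a*b).sum()); R=np.array([[np.cos(th),-np.sin(th)],[np.sin(th),np.cos(th)]])
    o=B.mean(0)-R@A.mean(0); return th,o,(B-(A@R.T+o))
c=pickle.load(open('w2.pkl','rb'))
z=lambda x,y:(x/2+150-.25,y/2+40-.25)
W=[ray(c,z(251,394),32),ray(c,z(253,143),32),ray(c,z(457,280),31)]
print([w.round(1) for w in W])
print('plate',fit([(-70,52),(70,52),(0,-62)],[w[:2] for w in W]))
S=[ray(c,z(*p),32)[:2] for p in ((202,78),(506,86),(483,455),(202,448))]
print('plate corners',fit([(103,80),(103,-80),(-103,-80),(-103,80)],S))
S=[ray(c,z(*p),16)[:2] for p in ((167,56),(515,58),(484,468),(182,466))]
print('plinth',fit([(120,95),(120,-95),(-120,-95),(-120,95)],S))
print('pivot',ray(c,z(99,287),63).round(1),'knob top',ray(c,z(95,219),93).round(1))
```

```text
nuts [ 558.4 -215.5  110. ] [ 442.3 -255.1  110. ] [ 500.36053861 -235.27504563  110.        ] 0.32868641203198495 122.58447638059486
waist [ 515.5 -220.2   91. ]
waist [ 522.7 -238.3   91. ]
waist [ 483.1 -252.    91. ]
waist [ 476.7 -233.2   91. ]
[array([426.5, 286.6,  32. ]), array([562.5, 255. ,  32. ]), array([468.9, 159.7,  31. ])]
plate (np.float64(-0.22739988237499484), array([482.83575731, 220.14127091]), array([[ 0.12522262,  0.04943309],
       [-0.21066602, -0.02224001],
       [ 0.08544339, -0.02719308]]))
plate corners (np.float64(-0.21913286503327442), array([482.04345455, 218.85253313]), array([[ 0.09230914, -0.51651477],
       [ 0.47362216,  0.42370965],
       [-1.12026115, -3.13510125],
       [ 0.55432984,  3.22790636]]))
plinth (np.float64(-0.2070120220420578), array([482.04938057, 225.16857972]), array([[-2.50149095, -1.4256479 ],
       [-0.52047661,  1.02138848],
       [ 2.42451622,  1.79595493],
       [ 0.59745134, -1.3916955 ]]))
pivot [507.7 346.8  63. ] knob top [542.9 330.6  93. ]
```

Run:
```python
from h import *
plan([500,-235.7,180],.326+np.pi/2)
```

```text
turn [-3.015e+01  5.000e-02  1.000e-02] shift cm [15.   11.08 44.61] q7 [-0.42  0.27 -0.14  1.63  0.04  1.24 -2.34]
```

```bash
python3 -m handwheel '[[[-30.1,0,0],[15,11.1,44.6],0.3],[[-30.1,0,0],[15,11.1,44.6],0.3],[[-30.1,0,0],[15,11.1,44.6],0.3],[[-30.1,0,0],[15,11.1,44.6],0.3],[[-30.1,0,0],[15,11.1,44.6],0.3],[[-30.1,0,0],[15,11.1,44.6],0.3],[[-30.1,0,0],[15,11.1,44.6],0.3],[[-30.1,0,0],[15,11.1,44.6],0.3],[[-30.1,0,0],[15,11.1,44.6],0.3],[[-30.1,0,0],[15,11.1,44.6],0.3]]' 60
python3 -m handwheel '[[[0,0,0],[0,0,0],0.3],[[0,0,0],[0,0,0],0.3],[[0,0,0],[0,0,0],0.3]]'
python3 - <<'E'
from h import *
st()
c=snap("wrist","w3.png")
plan([500,-235.7,76],.326+np.pi/2)
import pickle; pickle.dump(c,open('w3.pkl','wb'))
print([proj(c,[500-0.3265*0,-235.7,91]).round(0)])
E
```

```text
time_s: 5.2
eef_pos: [499.7, -237.6, 179.1]
tcp_rot: [0.574, 0.412, 0.574, -0.413]
wrist_force: [0.7, 0.4, 0.3]
grip_width: 0.7
time_s: 5.5
eef_pos: [501.0, -233.1, 180.0]
tcp_rot: [0.575, 0.412, 0.575, -0.411]
wrist_force: [-0.4, 1.1, 0.7]
grip_width: 0.7
t 5.5 p [ 501.  -233.1  180. ] jaw yaw -1.243 x [ 0.  0. -1.] F [-0.4  1.1  0.7] M [0.03 0.04 0.02] w 0.7
turn [ 0.17 -0.   -0.04] shift cm [10.42 -0.22  0.25] q7 [ 0.38  0.43 -0.05  1.81  0.02  0.9  -0.92]
[array([318., 244.])]
```

View pics/w3.png

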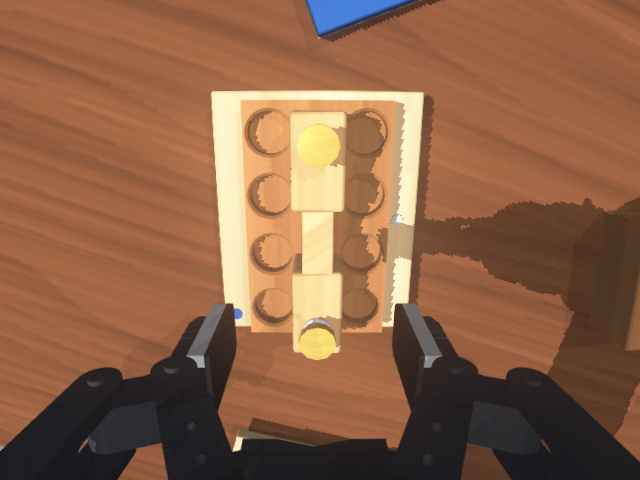

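The waist is at px (317,243), matching the prediction of (318,244). Descending.

```bash
python3 -m handwheel '[[[0,0,0],[4,-0.2,0.25],0.3],[[0,0,0],[8,-0.2,0.25],0.3],[[0,0,0],[10,-0.2,0.25],0.4],[[0,0,0],[10.4,-0.2,0.25],0.4],[[0,0,0],[10.4,-0.2,0.25],0.4]]' 60
python3 - <<'E'
from h import *
st()
c=snap("wrist","w4.png")
E
```

```text
time_s: 6.05
eef_pos: [500.3, -235.7, 76.0]
tcp_rot: [0.575, 0.411, 0.575, -0.411]
wrist_force: [0.2, -0.2, 1.2]
grip_width: 0.6
t 6.05 p [ 500.3 -235.7   76. ] jaw yaw -1.241 x [-0.  0. -1.] F [ 0.2 -0.2  1.2] M [-0.03  0.02  0.04] w 0.6
```

View pics/w4.png

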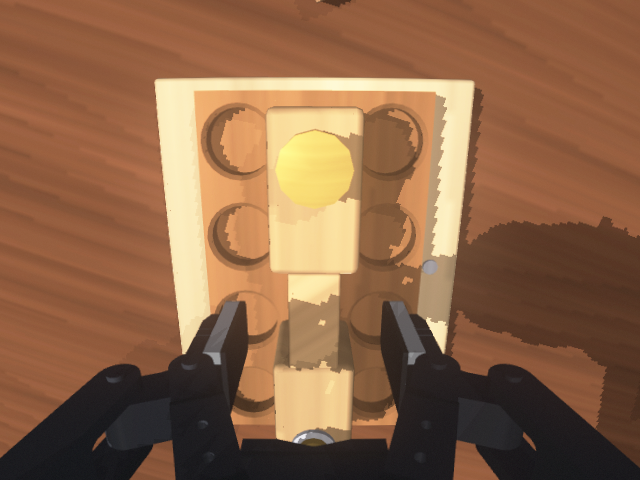

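```bash
python3 -m handwheel '[[[0,0,0],[0,0,0],0.7],[[0,0,0],[0,0,0],1],[[0,0,0],[0,0,0],1],[[0,0,0],[0,0,0],1],[[0,0,0],[0,0,0],1],[[0,0,0],[0,0,0],1]]' 80
python3 - <<'E'
from h import *
st()
c=snap("wrist","w5.png")
E
```

```text
time_s: 6.7
eef_pos: [500.3, -236.5, 76.2]
tcp_rot: [0.575, 0.412, 0.575, -0.412]
wrist_force: [-1.1, 0.6, 6.7]
grip_width: 0.002
t 6.7 p [ 500.3 -236.5   76.2] jaw yaw -1.243 x [ 0.001 -0.    -1.   ] F [-1.1  0.6  6.7] M [0.21 0.19 0.01] w 0.002
```

View pics/w5.png

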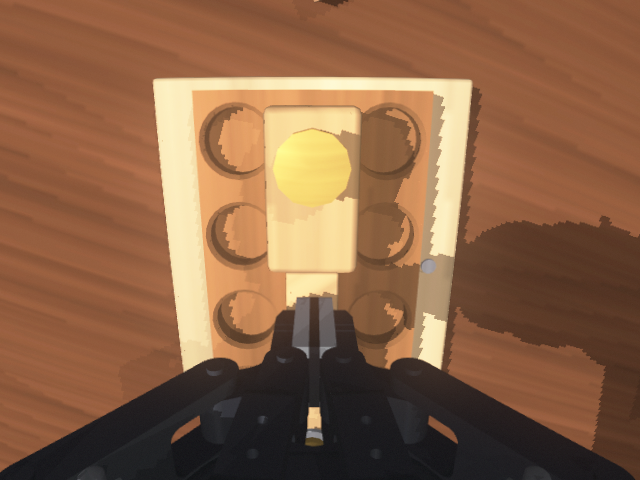

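Run:
```python
from h import *
s=st(); c=imaging.camera("wrist"); M=Rq(s["tcp_rot"])
for d in (0,3,22,35): print(d,proj(c,s["eef_pos"]+M.apply([d,0,0])).round(0),proj(c,s["eef_pos"]+M.apply([d,11,0])).round(0))
cc=np.array([500,-235.7]);R=np.array([[np.cos(.326),-np.sin(.326)],[np.sin(.326),np.cos(.326)]])
for x,y,z in ((62,0,110),(20,10,91),(20,-10,91),(-20,10,91),(-20,10,49)): print((x,y,z),proj(c,[*(cc+R@[x,y]),z]).round(0))
print(np.array(c["cam_to_world"]).round(3))
snap("scene","s5.png")
f=cv2.imread('pics/s5.png');cv2.imwrite('pics/s5z.png',cv2.resize(f[190:320,150:310],None,fx=5,fy=4.5,interpolation=cv2.INTER_CUBIC))
f=cv2.imread('pics/w5.png');cv2.imwrite('pics/w5z.png',cv2.resize(f[260:460,220:410],None,fx=4,fy=3,interpolation=cv2.INTER_CUBIC))
```

```text
t 6.75 p [ 500.3 -236.5   76.2] jaw yaw -1.243 x [ 0.001 -0.    -1.   ] F [-0.4  2.2  6.4] M [ 0.23  0.21 -0.01] w -0.001
0 [314. 306.] [314. 282.]
3 [314. 303.] [314. 279.]
22 [314. 284.] [314. 263.]
35 [314. 274.] [314. 253.]
(62, 0, 110) [311. 168.]
(20, 10, 91) [285. 275.]
(20, -10, 91) [339. 275.]
(-20, 10, 91) [287. 367.]
(-20, 10, 49) [292. 317.]
[[ 3.22000e-01  9.03000e-01  2.86000e-01  5.74615e+02]
 [-9.47000e-01  3.07000e-01  9.70000e-02 -2.11202e+02]
 [-0.00000e+00 -3.02000e-01  9.53000e-01  2.31937e+02]
 [ 0.00000e+00  0.00000e+00  0.00000e+00  1.00000e+00]]
```

View pics/s5z.png

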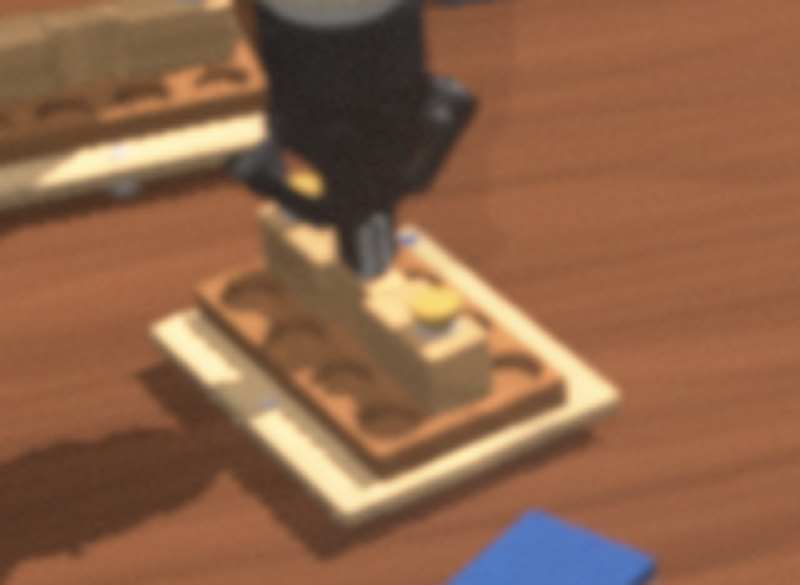

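View pics/w5z.png

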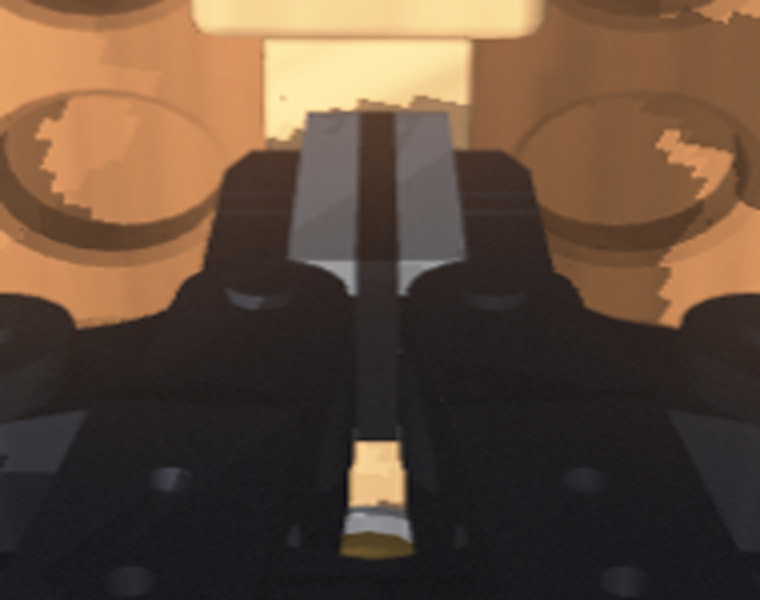

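The fingers shut on top of the bar. The picture shows the real fingertips about 14 mm behind the reported TCP when shut, and about 27 mm behind when open, not ahead of it. Nothing was disturbed, so I reopen and go about 37 mm lower.

```bash
python3 -m handwheel '[[[0,0,0],[-1.5,0,0],1],[[0,0,0],[-1.5,0,0],0.4],[[0,0,0],[-1.5,0,0],0.4],[[0,0,0],[-1.5,0,0],0.4],[[0,0,0],[-1.5,0,0],0.4]]' 60
python3 - <<'E'
from h import *
st(); c=snap("wrist","w6.png"); plan([500,-235.7,40],.326+np.pi/2)
cc=np.array([500,-235.7]);R=np.array([[np.cos(.326),-np.sin(.326)],[np.sin(.326),np.cos(.326)]])
for x,y,z in ((62,0,110),(20,10,91),(20,-10,91),(-20,10,91)): print((x,y,z),proj(c,[*(cc+R@[x,y]),z]).round(0))
E
```

```text
time_s: 7.35
eef_pos: [499.7, -236.4, 90.2]
tcp_rot: [0.575, 0.412, 0.575, -0.412]
wrist_force: [0.0, 0.5, -0.8]
grip_width: 0.598
t 7.35 p [ 499.7 -236.4   90.2] jaw yaw -1.243 x [-0.001  0.    -1.   ] F [ 0.   0.5 -0.8] M [0.03 0.01 0.02] w 0.598
turn [ 0.12 -0.03  0.04] shift cm [ 5.02  0.05 -0.05] q7 [ 0.39  0.54 -0.04  1.91  0.04  0.69 -0.92]
(62, 0, 110) [313. 161.]
(20, 10, 91) [288. 261.]
(20, -10, 91) [338. 261.]
(-20, 10, 91) [290. 347.]
```

View pics/w6.png

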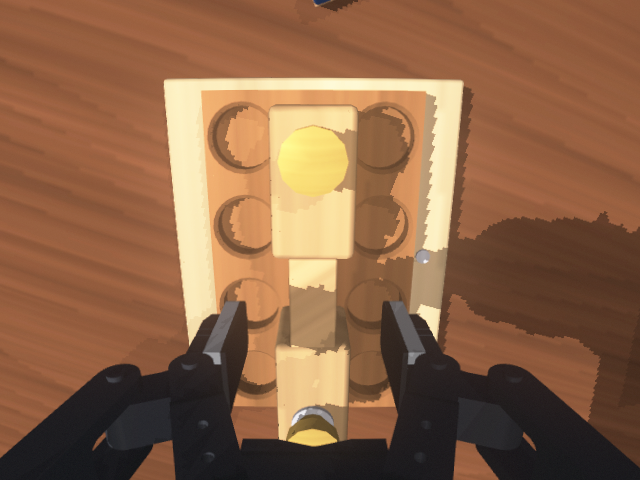

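```bash
python3 -m handwheel '[[[0,0,0],[2,0,0],0.4],[[0,0,0],[3.5,0,0],0.4],[[0,0,0],[4.5,0,0],0.4],[[0,0,0],[5,0,0],0.4],[[0,0,0],[5,0,0],0.4]]' 60
python3 - <<'E'
from h import *
st(); snap("wrist","w7.png")
E
```

```text
time_s: 7.9
eef_pos: [499.7, -236.3, 40.1]
tcp_rot: [0.575, 0.412, 0.575, -0.412]
wrist_force: [0.4, 0.5, -0.5]
grip_width: 0.604
t 7.9 p [ 499.7 -236.3   40.1] jaw yaw -1.243 x [-0.001  0.    -1.   ] F [ 0.4  0.5 -0.5] M [ 0.04  0.02 -0.02] w 0.604
```

View pics/w7.png

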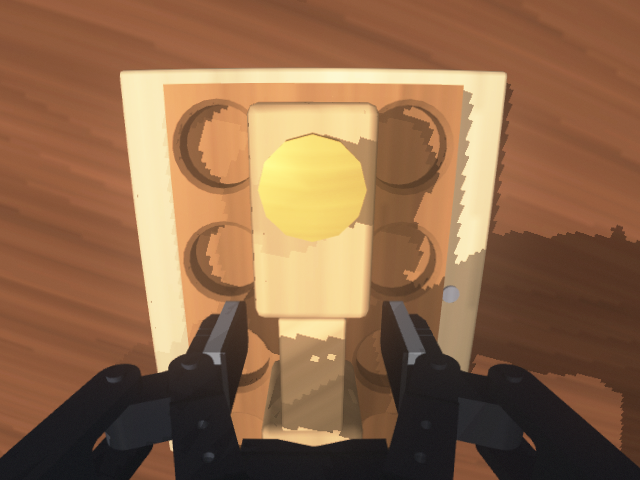

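```bash
python3 -m handwheel '[[[0,0,0],[0,0,0],0.65],[[0,0,0],[0,0,0],0.8],[[0,0,0],[0,0,0],1],[[0,0,0],[0,0,0],1],[[0,0,0],[0,0,0],1],[[0,0,0],[0,0,0],1]]' 90
python3 - <<'E'
from h import *
st(); snap("wrist","w8.png")
E
```

```text
time_s: 8.55
eef_pos: [500.7, -237.0, 41.4]
tcp_rot: [0.576, 0.412, 0.574, -0.412]
wrist_force: [0.0, -1.8, 6.5]
grip_width: 0.227
t 8.55 p [ 500.7 -237.    41.4] jaw yaw -1.243 x [ 0.002 -0.001 -1.   ] F [ 0.  -1.8  6.5] M [-0.27  0.05  0.15] w 0.227
```

View pics/w8.png

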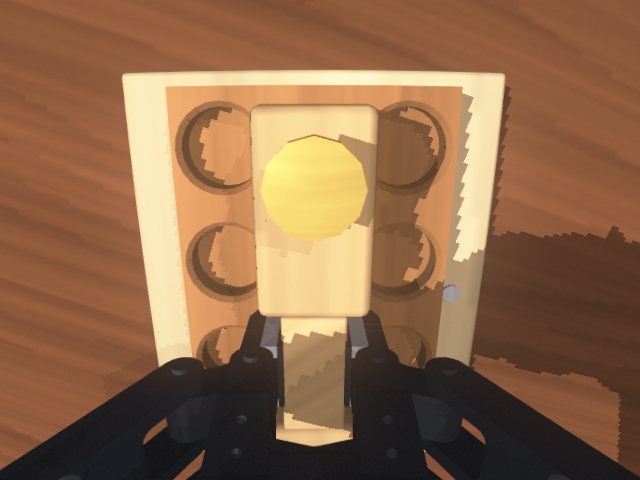

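```bash
python3 -m handwheel '[[[0,0,0],[-0.5,0,0],1],[[0,0,0],[-1.5,0,0],1],[[0,0,0],[-3,0,0],1],[[0,0,0],[-5,0,0],1],[[0,0,0],[-7,0,0],1],[[0,0,0],[-9,0,0],1],[[0,0,0],[-10,0,0],1],[[0,0,0],[-10.5,0,0],1],[[0,0,0],[-10.5,0,0],1]]' 90
python3 - <<'E'
from h import *
import pickle
s=st(); c=snap("wrist","w9.png"); snap("scene","s9.png"); pickle.dump((c,s),open('w9.pkl','wb'))
plan([482.8,220.1,150],-.2274+np.pi/2)
f=cv2.imread('pics/s9.png');cv2.imwrite('pics/s9z.png',cv2.resize(f[150:320,150:310],None,fx=4,fy=3.5,interpolation=cv2.INTER_CUBIC))
E
```

```text
time_s: 9.5
eef_pos: [499.9, -236.4, 145.8]
tcp_rot: [0.575, 0.412, 0.575, -0.412]
wrist_force: [-0.1, -0.8, -6.5]
grip_width: 0.224
t 9.5 p [ 499.9 -236.4  145.8] jaw yaw -1.243 x [ 0.  0. -1.] F [-0.1 -0.8 -6.5] M [ 0.04 -0.02  0.04] w 0.224
turn [31.84 -0.04  0.08] shift cm [ -0.48  13.13 -43.73] q7 [ 0.39  0.47 -0.05  1.86  0.03  0.82 -0.91]
```

View pics/w9.png

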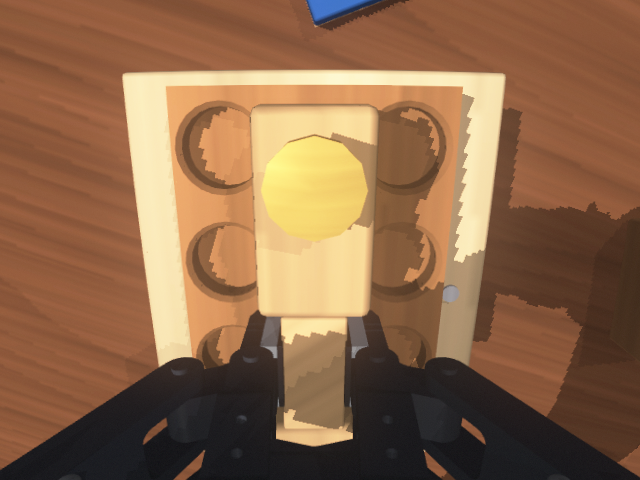

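View pics/s9z.png

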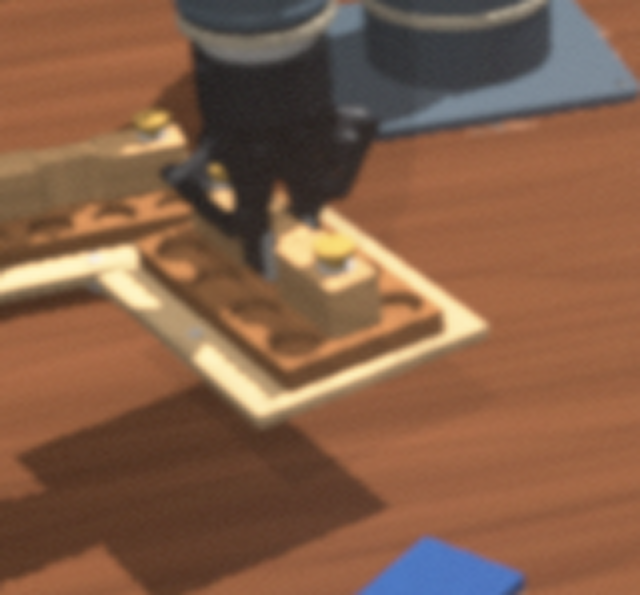

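Run:
```python
from h import *
import pickle
c,s=pickle.load(open('w9.pkl','rb')); T=Rq(s["tcp_rot"])
dz=s["eef_pos"][2]-41.2
def tool(px,z): 
    p=ray(c,px,z+dz); return T.inv().apply(p-s["eef_pos"]).round(2)
print('nut',tool((314.8,187.8),110))
for n,px,z in (('TL',(123,73),29),('TR',(505,73),29),('barTL',(251,106),91),('barTR',(378,106),91),('shoulderL',(259,316),91),('shoulderR',(371,316),91),('blankTL',(166,86),49),('blankTR',(464,86),49)): print(n,tool(px,z))
```

```text
nut [-68.8   62.57   0.21]
TL [ 12.21  93.57 -74.65]
TR [12.2  93.54 74.69]
barTL [-49.8   79.6  -15.54]
barTR [-49.8   79.6   15.87]
shoulderL [-49.8   21.8  -15.83]
shoulderR [-49.8   21.8   16.48]
blankTL [ -7.8   87.09 -50.94]
blankTR [-7.8  87.09 51.7 ]
```

```bash
python3 -m handwheel '[[[1.3,0,0],[0,0.5,-1.7],1],[[3.8,0,0],[0,1.6,-5.2],1],[[6.4,0,0],[-0.3,2.6,-8.7],1],[[9.2,0,0],[-0.4,3.8,-12.7],1],[[12.1,0,0],[-0.4,5,-16.6],1],[[15,0,0],[-0.4,6.2,-20.5],1],[[17.8,0,0],[-0.4,7.3,-24.5],1],[[20.7,0,0],[-0.4,8.5,-28.4],1],[[23.5,0,0],[-0.4,9.7,-32.3],1],[[26.4,0,0],[-0.4,10.9,-36.3],1]]' 90
python3 - <<'E'
from h import *
st();plan([482.8,220.1,150],-.2274+np.pi/2)
E
```

```text
time_s: 10.6
eef_pos: [485.5, 143.7, 148.9]
tcp_rot: [-0.465, -0.532, -0.465, 0.533]
wrist_force: [1.3, -0.2, -6.9]
grip_width: 0.217
t 10.6 p [485.5 143.7 148.9] jaw yaw -1.706 x [-0.001 -0.001 -1.   ] F [ 1.3 -0.2 -6.9] M [ 0.01 -0.17 -0.02] w 0.217
turn [5.3  0.05 0.07] shift cm [-0.12 -1.3  -7.54] q7 [-0.41  0.41  0.05  1.97 -0.03  0.77 -2.06]
```

```bash
python3 -m handwheel '[[[2.5,0,0],[0,-0.7,-3.5],1],[[4.3,0,0],[0,-1.1,-6],1],[[5.1,0,0],[0,-1.3,-7.3],1],[[5.3,0,0],[0,-1.3,-7.5],1],[[5.3,0,0],[0,-1.3,-7.5],1],[[5.3,0,0],[0,-1.3,-7.5],1],[[5.3,0,0],[0,-1.3,-7.5],1]]' 90
python3 - <<'E'
from h import *
st();plan([482.8,220.1,85],-.2274+np.pi/2)
snap("wrist","w10.png")
E
```

```text
time_s: 11.3
eef_pos: [483.4, 217.0, 149.6]
tcp_rot: [-0.44, -0.553, -0.44, 0.554]
wrist_force: [0.3, -1.7, -7.2]
grip_width: 0.22
t 11.3 p [483.4 217.  149.6] jaw yaw -1.798 x [-0.    -0.001 -1.   ] F [ 0.3 -1.7 -7.2] M [ 0.02 -0.01  0.03] w 0.22
turn [0.04 0.04 0.01] shift cm [ 6.46 -0.12 -0.3 ] q7 [-0.56  0.44  0.07  1.91 -0.04  0.8  -2.27]
```

View pics/w10.png

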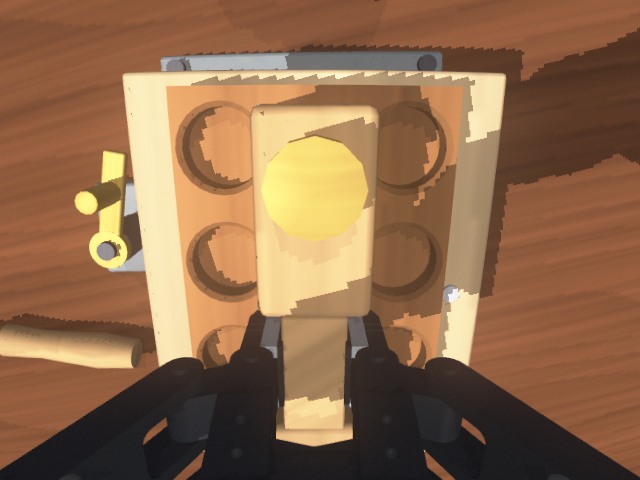

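```bash
python3 -m handwheel '[[[0,0,0],[1,-0.1,-0.3],1],[[0,0,0],[3,-0.1,-0.3],1],[[0,0,0],[5,-0.1,-0.3],1],[[0,0,0],[6,-0.1,-0.3],1],[[0,0,0],[6.4,-0.1,-0.3],1],[[0,0,0],[6.4,-0.1,-0.3],1],[[0,0,0],[6.4,-0.1,-0.3],1]]' 90
python3 - <<'E'
from h import *
import pickle
s=st();plan([482.8,220.1,77],-.2274+np.pi/2)
c=snap("wrist","w11.png"); pickle.dump((c,s),open('w11.pkl','wb')); snap("scene","s11.png")
f=cv2.imread('pics/s11.png');cv2.imwrite('pics/s11z.png',cv2.resize(f[150:290,330:490],None,fx=5,fy=4.2,interpolation=cv2.INTER_CUBIC))
E
```

```text
time_s: 12.05
eef_pos: [483.4, 221.7, 86.3]
tcp_rot: [0.441, 0.553, 0.441, -0.553]
wrist_force: [-0.7, -0.1, -6.9]
grip_width: 0.219
t 12.05 p [483.4 221.7  86.3] jaw yaw -1.796 x [ 0.001  0.001 -1.   ] F [-0.7 -0.1 -6.9] M [-0.02  0.02  0.02] w 0.219
turn [ 0.12 -0.04 -0.05] shift cm [ 0.93 -0.03  0.17] q7 [-0.56  0.53  0.06  1.97 -0.05  0.64 -2.27]
```

View pics/s11z.png

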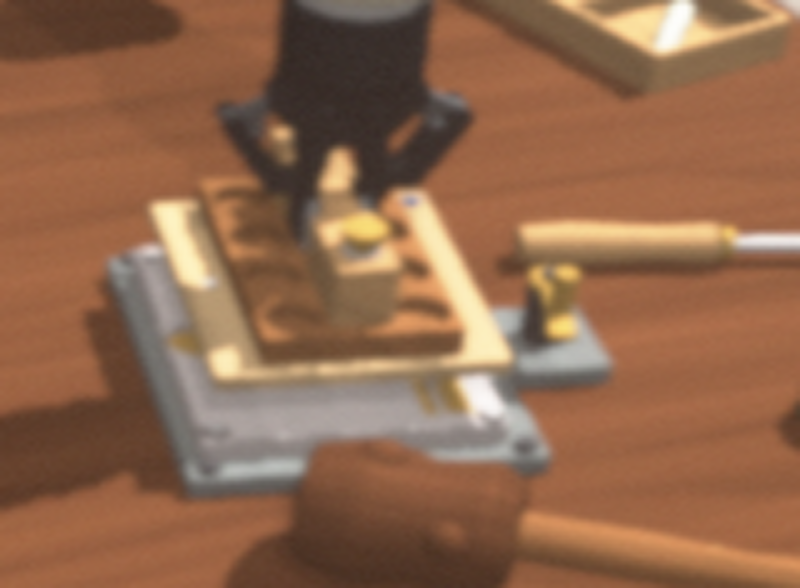

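View pics/w11.png

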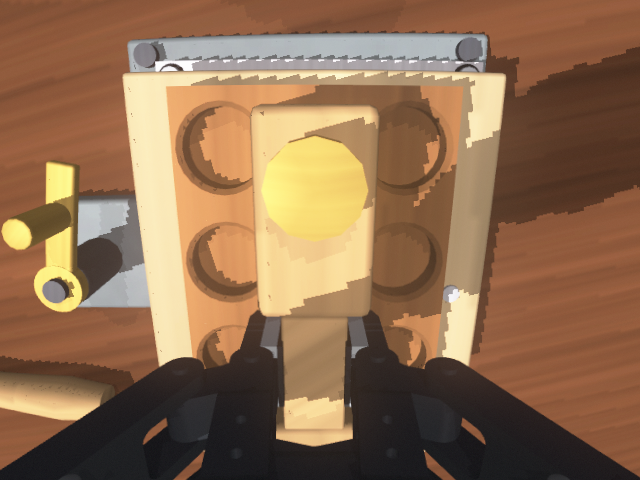

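Run:
```python
from h import *
import pickle
c2=pickle.load(open('w2.pkl','rb')); c,s=pickle.load(open('w11.pkl','rb'))
z=lambda x,y:(x/2+150-.25,y/2+40-.25)
for n,p,h in (('s1',(215,94),33),('s2',(489,103),33),('plateTL',(202,78),32),('plateTR',(506,86),32),('plinthTL',(167,56),16),('plinthTR',(515,58),16),('piv',(99,287),63),('knob',(95,219),93)):
    w=ray(c2,z(*p),h); print(n,w.round(1),'pred px',proj(c,w).round(1))
f=c["frame"];cv2.imwrite('pics/w11z.png',cv2.resize(f[30:80,110:510],None,fx=2,fy=4,interpolation=cv2.INTER_CUBIC))
```

```text
s1 [590.8 269.1  33. ] pred px [170.6  78. ]
s2 [558.8 129.1  33. ] pred px [466.9  78. ]
plateTL [600.1 274.   32. ] pred px [156.   61.5]
plateTR [565.7 118.8  32. ] pred px [484.8  59.3]
plinthTL [616.5 292.1  16. ] pred px [125.5  41.8]
plinthTR [579.4 108.6  16. ] pred px [488.4  31.2]
piv [507.7 346.8  63. ] pred px [ 57.1 289.4]
knob [542.9 330.6  93. ] pred px [ 14.9 233.2]
```

View pics/w11z.png

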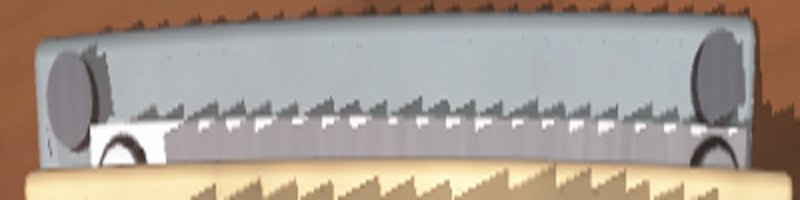

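```bash
python3 -m handwheel '[[[0,0,0],[0.4,0,0.1],1],[[0,0,0],[0.8,0,0.1],1],[[0,0,0],[0.9,0,0.1],1],[[0,0,0],[0.9,0,0.1],1]]' 90
python3 - <<'E'
from h import *
s=st();plan([482.8,220.1,70],-.2274+np.pi/2)
E
```

```text
time_s: 12.55
eef_pos: [482.5, 220.4, 76.4]
tcp_rot: [-0.441, -0.553, -0.441, 0.553]
wrist_force: [0.1, 0.2, -6.6]
grip_width: 0.222
t 12.55 p [482.5 220.4  76.4] jaw yaw -1.796 x [-0.001 -0.    -1.   ] F [ 0.1  0.2 -6.6] M [0.01 0.01 0.03] w 0.222
turn [0.13 0.02 0.03] shift cm [0.64 0.03 0.03] q7 [-0.55  0.54  0.05  1.98 -0.05  0.62 -2.26]
```

Feet are at about 35 mm. Going down 2 mm at a time.

```bash
python3 -m handwheel '[[[0,0,0],[0.1,0,0],1],[[0,0,0],[0.2,0,0],1],[[0,0,0],[0.3,0,0],1],[[0,0,0],[0.3,0,0],1],[[0,0,0],[0.3,0,0],1]]'
python3 -m handwheel '[[[0,0,0],[0.1,0,0],1],[[0,0,0],[0.2,0,0],1],[[0,0,0],[0.2,0,0],1],[[0,0,0],[0.2,0,0],1]]'
python3 - <<'E'
from h import *
s=st()
E
```

```text
time_s: 13.05
eef_pos: [482.7, 220.5, 73.7]
tcp_rot: [-0.441, -0.553, -0.441, 0.553]
wrist_force: [-0.4, -0.4, -6.1]
grip_width: 0.222
time_s: 13.45
eef_pos: [482.7, 220.5, 71.7]
tcp_rot: [-0.441, -0.553, -0.441, 0.553]
wrist_force: [0.2, -0.2, -7.0]
grip_width: 0.224
t 13.45 p [482.7 220.5  71.7] jaw yaw -1.796 x [-0. -0. -1.] F [ 0.2 -0.2 -7. ] M [-0.02 -0.04  0.  ] w 0.224
```

```bash
python3 -m handwheel '[[[0,0,0],[0.1,0,0],1],[[0,0,0],[0.15,0,0],1],[[0,0,0],[0.15,0,0],1]]'
python3 -m handwheel '[[[0,0,0],[0.1,0,0],1],[[0,0,0],[0.1,0,0],1],[[0,0,0],[0.1,0,0],1]]'
python3 - <<'E'
from h import *
s=st()
E
```

```text
time_s: 13.75
eef_pos: [482.7, 220.5, 70.1]
tcp_rot: [-0.441, -0.553, -0.441, 0.553]
wrist_force: [-0.7, -0.5, -6.8]
grip_width: 0.221
time_s: 14.05
eef_pos: [482.7, 220.5, 69.2]
tcp_rot: [-0.441, -0.553, -0.441, 0.553]
wrist_force: [-1.8, 2.9, -8.2]
grip_width: 0.219
t 14.05 p [482.7 220.5  69.2] jaw yaw -1.796 x [-0. -0. -1.] F [-1.8  2.9 -8.2] M [0.7  2.   0.11] w 0.219
```

```bash
python3 -m handwheel '[[[0,0,0],[0,-0.05,-0.06],1],[[0,0,0],[0,-0.05,-0.06],1],[[0,0,0],[0.05,-0.05,-0.06],1],[[0,0,0],[0.05,-0.05,-0.06],1]]'
python3 - <<'E'
from h import *
s=st()
E
```

```text
time_s: 14.45
eef_pos: [482.8, 220.7, 68.9]
tcp_rot: [0.441, 0.553, 0.44, -0.553]
wrist_force: [-0.6, -2.2, -2.2]
grip_width: 0.224
t 14.45 p [482.8 220.7  68.9] jaw yaw -1.797 x [ 0.001 -0.    -1.   ] F [-0.6 -2.2 -2.2] M [-0.88 -0.65 -0.01] w 0.224
```

```bash
python3 -m handwheel '[[[0,0,0],[0.05,0,0],1],[[0,0,0],[0.1,0,0.02],1],[[0,0,0],[0.1,0,0.02],1]]'
python3 - <<'E'
from h import *
s=st()
E
```

```text
time_s: 14.75
eef_pos: [483.0, 220.1, 68.0]
tcp_rot: [0.441, 0.553, 0.44, -0.553]
wrist_force: [0.2, -5.9, 0.2]
grip_width: 0.22
t 14.75 p [483.  220.1  68. ] jaw yaw -1.797 x [ 0.001 -0.001 -1.   ] F [ 0.2 -5.9  0.2] M [-1.29 -1.24  0.04] w 0.22
```

```bash
python3 -m handwheel '[[[0,0,0],[0,0,0],0.72],[[0,0,0],[0,0,0],0.7],[[0,0,0],[0,0,0],0.7],[[0,0,0],[0,0,0],0.7]]' 20
python3 - <<'E'
from h import *
import pickle
s=st();c=snap("wrist","w12.png"); pickle.dump((c,s),open('w12.pkl','wb')); k=snap("scene","s12.png")
f=cv2.imread('pics/s12.png');cv2.imwrite('pics/s12z.png',cv2.resize(f[150:290,330:490],None,fx=5,fy=4.2,interpolation=cv2.INTER_CUBIC))
E
```

```text
time_s: 15.15
eef_pos: [482.3, 221.5, 67.8]
tcp_rot: [0.441, 0.553, 0.441, -0.553]
wrist_force: [0.8, 0.1, 0.0]
grip_width: 0.304
t 15.15 p [482.3 221.5  67.8] jaw yaw -1.795 x [ 0.  0. -1.] F [0.8 0.1 0. ] M [ 0.03 -0.04  0.01] w 0.304
```

View pics/s12z.png

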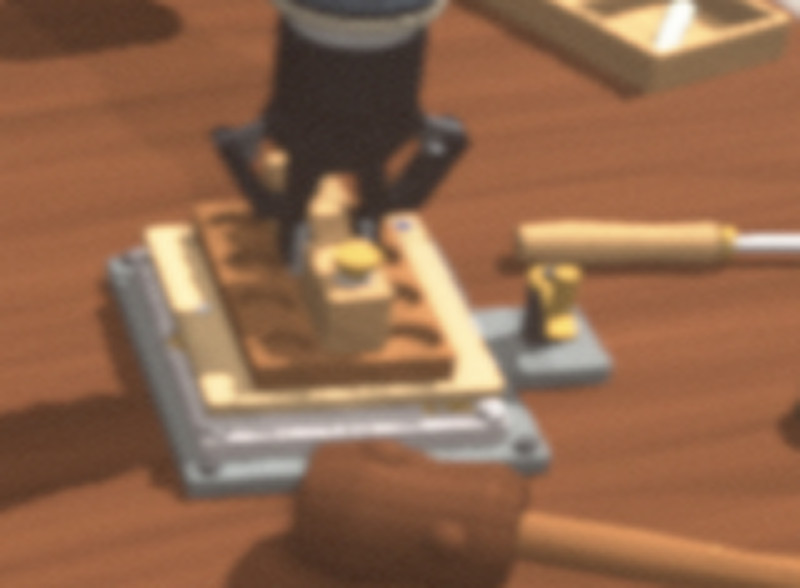

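View pics/w12.png

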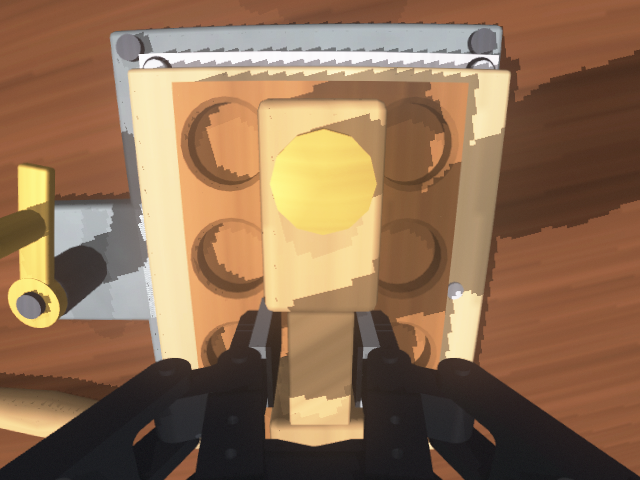

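```bash
cat > cmp.py <<'E'
from h import *
import sys
def crop(src,dst):
    f=cv2.imread('pics/'+src); o=[]
    for (x,y) in ((90,40),(430,40)): o.append(cv2.resize(f[y:y+60,x:x+100],None,fx=4,fy=4,interpolation=cv2.INTER_CUBIC))
    a=np.hstack(o); b=cv2.resize(f[275:335,220:420],None,fx=4,fy=4,interpolation=cv2.INTER_CUBIC)
    cv2.imwrite('pics/'+dst,np.vstack([a,b]))
crop(sys.argv[1],sys.argv[2])
E
python3 cmp.py w9.png c9.png; python3 cmp.py w12.png c12.png
```

```text
(no output)
```

View pics/c9.png

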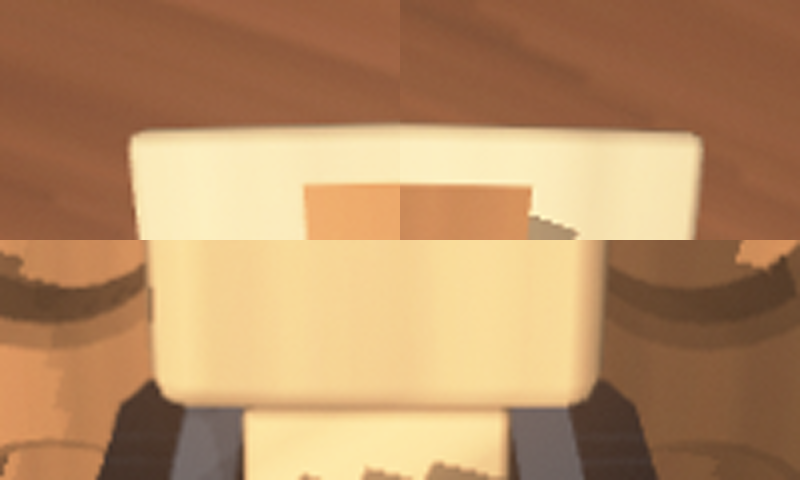

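View pics/c12.png

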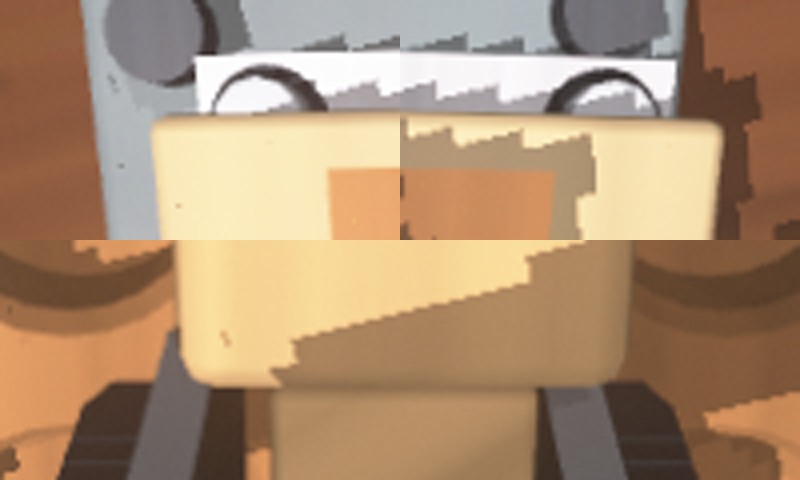

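Run:
```python
from h import *
import pickle
c,s=pickle.load(open('w12.pkl','rb')); T=Rq(s["tcp_rot"])
tl=lambda px,z:T.inv().apply(ray(c,px,z)-s["eef_pos"]).round(2)
print('plate edge',tl((138.75,54.25),32),tl((499,55),32))
for z in (54.8,55.8): print('stage',z,tl((128,69.5),z),tl((510.75,70.5),z))
for z in (116.8,117.8): print('shoulder',tl((266,311.25),z),tl((376.25,311.25),z))
print('nut',tl((324,181),135.8),'blank',tl((171.75,82.25),74.8),tl((468.75,82.75),74.8))
c,s=pickle.load(open('w9.pkl','rb')); T=Rq(s["tcp_rot"]);dz=s["eef_pos"][2]-41.2
print('w9: stage',tl((122.75,72.5),29+dz),tl((505.5,73.75),29+dz),'sh',tl((260,316),91+dz),tl((369.5,316),91+dz),'blank',tl((165.75,86.25),49+dz),tl((462.75,86.75),49+dz))
```

```text
plate edge [ 35.81 103.15 -77.78] [ 35.73 102.95  80.96]
stage 54.8 [ 13.01  94.69 -73.47] [12.93 94.43 76.61]
stage 55.8 [ 12.01  94.59 -73.04] [11.93 94.33 76.15]
shoulder [-49.02  22.74 -14.47] [-49.03  22.74  17.44]
shoulder [-50.02  23.26 -14.34] [-50.03  23.26  17.27]
nut [-68.03  63.73   1.56] blank [ -7.01  88.14 -49.71] [-7.06 88.06 52.91]
w9: stage [ 12.21  93.76 -74.73] [12.2  93.27 74.92] sh [-49.8   21.8  -15.54] [-49.8   21.8   16.05] blank [ -7.8   87.01 -51.03] [-7.8  86.83 51.28]
```

```bash
python3 -m handwheel '[[[0,0,0],[0,0.1,0.15],0.7],[[0,0,0],[0,0.1,0.15],0.7],[[0,0,0],[0,0.1,0.15],0.8],[[0,0,0],[0,0.1,0.15],1],[[0,0,0],[0,0.1,0.15],1],[[0,0,0],[0,0.1,0.15],1]]' 30
python3 -m handwheel '[[[0,0,0],[0.05,0,0],1],[[0,0,0],[0.1,0,0],1],[[0,0,0],[0.1,0,0],1]]' 30
python3 - <<'E'
from h import *
st()
E
```

```text
time_s: 15.85
eef_pos: [483.1, 219.4, 67.8]
tcp_rot: [0.441, 0.553, 0.441, -0.553]
wrist_force: [0.9, 0.3, 0.7]
grip_width: 0.23
time_s: 16.15
eef_pos: [483.3, 219.4, 67.6]
tcp_rot: [0.441, 0.553, 0.441, -0.553]
wrist_force: [-1.4, -2.0, 13.2]
grip_width: 0.227
t 16.15 p [483.3 219.4  67.6] jaw yaw -1.796 x [ 0.001  0.001 -1.   ] F [-1.4 -2.  13.2] M [-0.3   0.51 -0.07] w 0.227
```

Pressed with 13 N it moves only 0.2 mm with almost no side force, and the vision heights agree with home (about 26.4 mm). Releasing and rising.

```bash
python3 -m handwheel '[[[0,0,0],[-0.1,0,0],1],[[0,0,0],[-0.1,0,0],0.6],[[0,0,0],[-0.1,0,0],0.5],[[0,0,0],[-0.1,0,0],0.5],[[0,0,0],[-1,0,0],0.5],[[0,0,0],[-4,0,0],0.5],[[0,0,0],[-8,0,0],0.5],[[0,0,0],[-12,0,0],0.5],[[0,0,0],[-15,0,0],0.5],[[0,0,0],[-15,0,0],0.5]]' 30
python3 - <<'E'
from h import *
import pickle
s=st();c=snap("wrist","w13.png"); pickle.dump((c,s),open('w13.pkl','wb'))
for t in ("foot_cone","foot_groove","foot_flat","carrier","keeper_knob","keeper_pivot"):
    for d in finder.spot_point("wrist",t): print('pt',t,round(d["p"],2),c2w(c,d["centre"]).round(1))
E
```

```text
time_s: 17.15
eef_pos: [484.9, 220.2, 221.5]
tcp_rot: [0.441, 0.556, 0.44, -0.55]
wrist_force: [0.2, 0.6, -0.7]
grip_width: 0.499
t 17.15 p [484.9 220.2 221.5] jaw yaw -1.796 x [ 0.007  0.004 -1.   ] F [ 0.2  0.6 -0.7] M [ 0.01 -0.01  0.02] w 0.499
pt foot_cone 0.72 [422.7 287.3  24.9]
pt foot_groove 0.96 [558.5 256.4  22.3]
pt foot_flat 0.77 [468.3 161.   21.6]
pt carrier 0.7 [484.4 222.2  23.2]
pt keeper_knob 0.94 [542.  330.2  79.7]
pt keeper_pivot 0.87 [508.3 344.3  54.9]
pt keeper_pivot 0.35 [481.6 220.2  92.5]
```

View pics/w13.png

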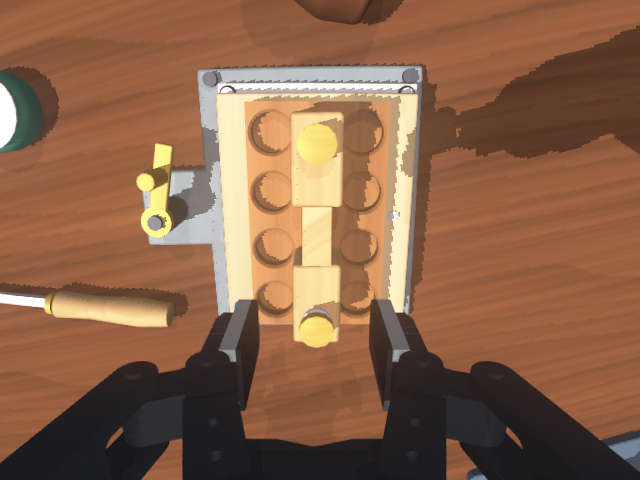

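Run:
```python
from h import *
import pickle
c,s=pickle.load(open('w13.pkl','rb'))
k=ray(c,(146,182),93);p=ray(c,(155,222),65); print(k.round(1),p.round(1),np.hypot(*(k-p)[:2]),np.arctan2(*(k-p)[1::-1]))
plan([542.3,330.2,160],-.2274+np.pi/2)
```

```text
[542.2 330.3  93. ] [508.3 346.5  65. ] 37.605041244228126 -0.44553830158918106
turn [0.13 0.08 0.09] shift cm [  5.55   3.37 -12.17] q7 [-0.57  0.36  0.08  1.82 -0.03  0.96 -2.28]
```

```bash
python3 -m handwheel '[[[0,0,0],[0,1.5,-4.5],0.55],[[0,0,0],[0,2.6,-9],0.55],[[0,0,0],[0,3.4,-12.2],0.55],[[0,0,0],[3,3.4,-12.2],0.55],[[0,0,0],[6,3.4,-12.2],0.55],[[0,0,0],[8,3.4,-12.2],0.55],[[0,0,0],[9,3.4,-12.2],0.55],[[0,0,0],[9,3.4,-12.2],0.55],[[0,0,0],[9,3.4,-12.2],0.55]]' 20
python3 - <<'E'
from h import *
import pickle
s=st();c=snap("wrist","w14.png"); pickle.dump((c,s),open('w14.pkl','wb'))
plan([542.3,330.2,54],-.2274+np.pi/2)
for z in (93,63):print(proj(c,[542.3,330.2,z]))
E
```

```text
time_s: 18.4
eef_pos: [543.7, 330.8, 127.3]
tcp_rot: [0.441, 0.553, 0.441, -0.553]
wrist_force: [0.3, 0.2, -0.0]
grip_width: 0.452
t 18.4 p [543.7 330.8 127.3] jaw yaw -1.796 x [ 0.  0. -1.] F [ 0.3  0.2 -0. ] M [ 0.06 -0.02 -0.04] w 0.452
turn [ 0.12 -0.07 -0.06] shift cm [ 7.38 -0.16  0.12] q7 [-0.66  0.6   0.06  1.66 -0.04  0.88 -2.38]
[317.1191949  276.37272609]
[316.77509906 255.91308809]
```

View pics/w14.png

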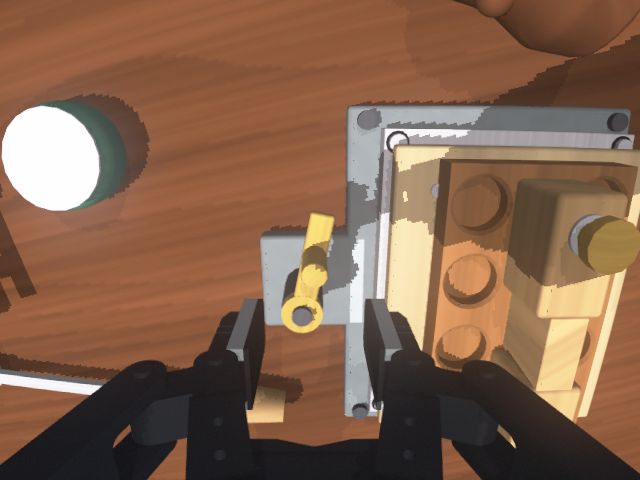

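```bash
python3 -m handwheel '[[[0,0,0],[2.5,-0.1,0.05],0.6],[[0,0,0],[5,-0.1,0.05],0.6],[[0,0,0],[6.5,-0.1,0.05],0.6],[[0,0,0],[7.2,-0.1,0.05],0.6],[[0,0,0],[7.2,-0.1,0.05],0.6]]' 20
python3 - <<'E'
from h import *
s=st();c=snap("wrist","w15.png")
E
```

```text
time_s: 18.95
eef_pos: [542.4, 330.5, 54.9]
tcp_rot: [0.441, 0.553, 0.441, -0.553]
wrist_force: [0.6, -0.5, -0.4]
grip_width: 0.4
t 18.95 p [542.4 330.5  54.9] jaw yaw -1.796 x [ 0.  0. -1.] F [ 0.6 -0.5 -0.4] M [ 0.03  0.01 -0.01] w 0.4
```

View pics/w15.png

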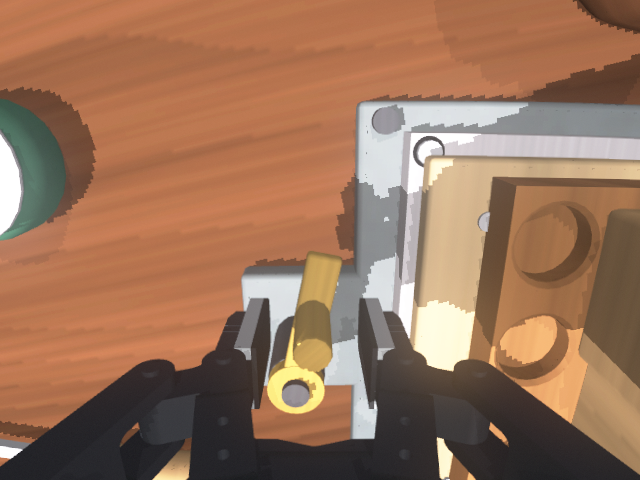

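```bash
python3 -m handwheel '[[[0,0,0],[0,0,0],0.75],[[0,0,0],[0,0,0],1],[[0,0,0],[0,0,0],1],[[0,0,0],[0,0,0],1]]' 20
python3 - <<'E'
from h import *
s=st();c=snap("wrist","w16.png")
piv=np.array([508,346.3]); p=s["eef_pos"][:2]; R=Rq(s["tcp_rot"])
a0=np.arctan2(*(p-piv)[::-1]); print(a0,np.hypot(*(p-piv)))
r=38
for a in np.linspace(a0,-1.80,11)[1:]:
    q=piv+r*np.array([np.cos(a),np.sin(a)]); print(round(a,2),(R.inv().apply([*(q-p),0])/10).round(2))
E
```

```text
time_s: 19.4
eef_pos: [543.0, 330.8, 55.9]
tcp_rot: [0.441, 0.554, 0.441, -0.552]
wrist_force: [0.2, -0.3, 6.4]
grip_width: 0.152
t 19.4 p [543.  330.8  55.9] jaw yaw -1.796 x [ 0.002  0.001 -1.   ] F [ 0.2 -0.3  6.4] M [-0.06  0.09 -0.03] w 0.152
-0.41596656431306367 38.249069196572016
-0.55 [-0.   -0.16  0.5 ]
-0.69 [-0.   -0.36  0.99]
-0.83 [-0.   -0.63  1.44]
-0.97 [-0.   -0.96  1.85]
-1.11 [-0.01 -1.34  2.21]
-1.25 [-0.01 -1.77  2.52]
-1.38 [-0.01 -2.24  2.76]
-1.52 [-0.01 -2.73  2.93]
-1.66 [-0.01 -3.25  3.04]
-1.8 [-0.01 -3.77  3.07]
```

View pics/w16.png

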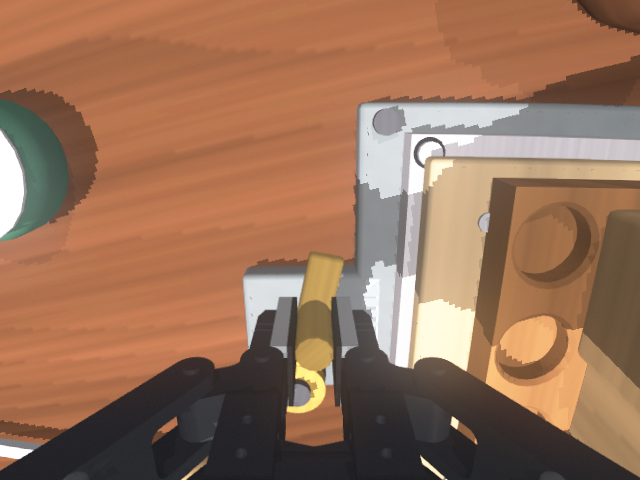

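```bash
python3 -m handwheel '[[[0,0,0],[-0.1,-0.07,0.25],1],[[0,0,0],[-0.1,-0.16,0.5],1],[[0,0,0],[-0.1,-0.26,0.75],1],[[0,0,0],[-0.1,-0.36,1],1],[[0,0,0],[-0.1,-0.5,1.2],1],[[0,0,0],[-0.1,-0.63,1.44],1],[[0,0,0],[-0.1,-0.8,1.65],1],[[0,0,0],[-0.1,-0.96,1.85],1]]' 20
python3 - <<'E'
from h import *
s=st();c=snap("wrist","w17.png")
piv=np.array([508,346.3]); p=s["eef_pos"][:2]; R=Rq(s["tcp_rot"])
a0=np.arctan2(*(p-piv)[::-1]); print(a0,np.hypot(*(p-piv)))
r=38
for a in np.linspace(a0,-1.80,11)[1:]:
    q=piv+r*np.array([np.cos(a),np.sin(a)]); print(round(a,2),(R.inv().apply([*(q-p),0])/10).round(2))
E
```

```text
time_s: 20.25
eef_pos: [530.3, 315.7, 56.3]
tcp_rot: [0.441, 0.554, 0.441, -0.552]
wrist_force: [4.0, 3.7, -1.7]
grip_width: 0.15
t 20.25 p [530.3 315.7  56.3] jaw yaw -1.796 x [ 0.003  0.002 -1.   ] F [ 4.   3.7 -1.7] M [ 0.71 -1.03 -0.18] w 0.15
-0.9404171591963882 37.86629468873394
-1.03 [-0.   -0.21  0.25]
-1.11 [-0.   -0.46  0.46]
-1.2 [-0.   -0.72  0.66]
-1.28 [-0.01 -1.    0.83]
-1.37 [-0.01 -1.29  0.98]
-1.46 [-0.01 -1.59  1.1 ]
-1.54 [-0.01 -1.9   1.2 ]
-1.63 [-0.01 -2.22  1.26]
-1.71 [-0.01 -2.55  1.3 ]
-1.8 [-0.01 -2.87  1.32]
```

View pics/w17.png

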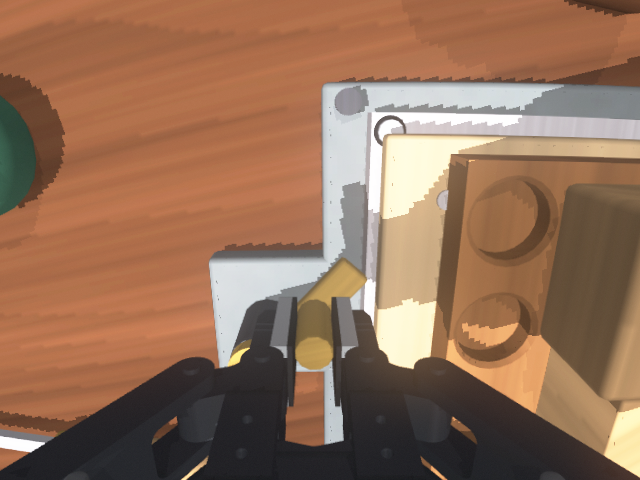

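```bash
python3 -m handwheel '[[[0,0,0],[0,-0.1,0.13],1],[[0,0,0],[0,-0.21,0.25],1],[[0,0,0],[0,-0.33,0.36],1],[[0,0,0],[0,-0.46,0.46],1],[[0,0,0],[0,-0.6,0.57],1],[[0,0,0],[0,-0.72,0.66],1],[[0,0,0],[0,-0.86,0.75],1],[[0,0,0],[0,-1,0.83],1]]' 20
python3 - <<'E'
from h import *
s=st();c=snap("wrist","w18.png")
piv=np.array([508,346.3]); p=s["eef_pos"][:2]; R=Rq(s["tcp_rot"])
a0=np.arctan2(*(p-piv)[::-1]); print(a0,np.hypot(*(p-piv)))
r=38
for a in np.linspace(a0,-1.80,9)[1:]:
    q=piv+r*np.array([np.cos(a),np.sin(a)]); print(round(a,2),(R.inv().apply([*(q-p),0])/10).round(2))
E
```

```text
time_s: 21.1
eef_pos: [518.9, 310.2, 56.5]
tcp_rot: [0.441, 0.555, 0.441, -0.551]
wrist_force: [4.2, 3.3, -2.4]
grip_width: 0.151
t 21.1 p [518.9 310.2  56.5] jaw yaw -1.796 x [ 0.004  0.003 -1.   ] F [ 4.2  3.3 -2.4] M [ 0.88 -1.19 -0.16] w 0.151
-1.2772381595646451 37.69046341989753
-1.34 [-0.   -0.2   0.14]
-1.41 [-0.   -0.43  0.24]
-1.47 [-0.   -0.66  0.33]
-1.54 [-0.  -0.9  0.4]
-1.6 [-0.01 -1.14  0.46]
-1.67 [-0.01 -1.39  0.5 ]
-1.73 [-0.01 -1.64  0.52]
-1.8 [-0.01 -1.88  0.53]
```

View pics/w18.png

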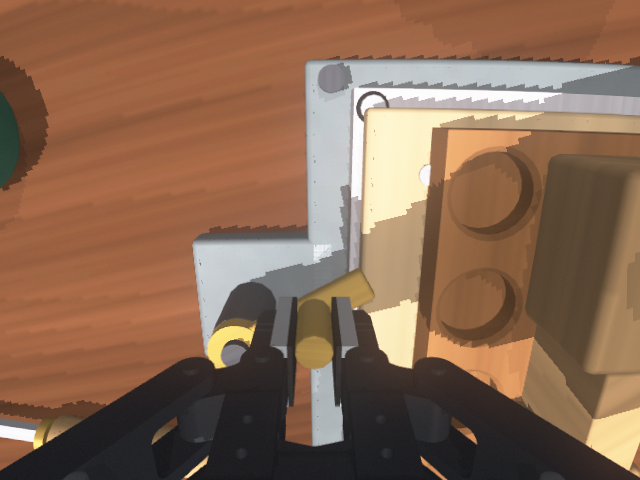

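The arm's tip is already over the carrier's edge and the force is steady at about 5 N, so nothing is blocking it. Continuing to square.

```bash
python3 -m handwheel '[[[0,0,0],[0,-0.2,0.12],1],[[0,0,0],[0,-0.43,0.24],1],[[0,0,0],[0,-0.66,0.33],1],[[0,0,0],[0,-0.9,0.4],1],[[0,0,0],[0,-1.14,0.45],1],[[0,0,0],[0,-1.39,0.49],1],[[0,0,0],[0,-1.64,0.5],1],[[0,0,0],[0,-1.95,0.5],1],[[0,0,0],[0,-1.95,0.5],1]]' 20
python3 - <<'E'
from h import *
s=st();c=snap("wrist","w19.png")
piv=np.array([508,346.3]); p=s["eef_pos"][:2]
a0=np.arctan2(*(p-piv)[::-1]); print(a0,np.hypot(*(p-piv)),'keeper est',-a0-.207)
E
```

```text
time_s: 22.05
eef_pos: [498.6, 309.9, 56.6]
tcp_rot: [0.441, 0.555, 0.441, -0.551]
wrist_force: [3.6, 3.1, -1.1]
grip_width: 0.152
t 22.05 p [498.6 309.9  56.6] jaw yaw -1.796 x [ 0.004  0.003 -1.   ] F [ 3.6  3.1 -1.1] M [ 0.87 -0.76 -0.06] w 0.152
-1.823747569544404 37.64667693870741 keeper est 1.616747569544404
```

View pics/w19.png

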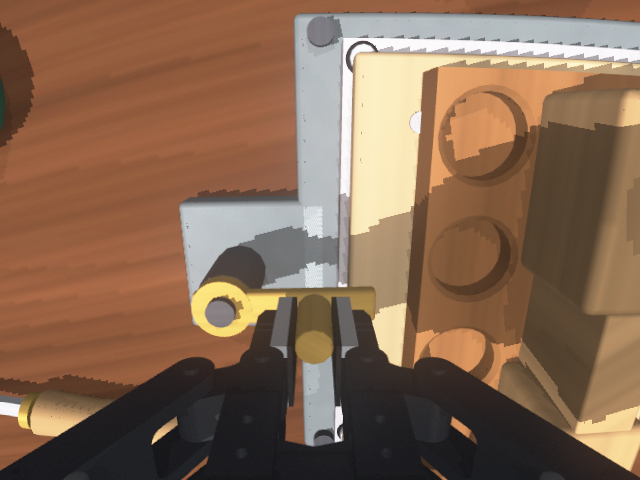

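```bash
python3 -m handwheel '[[[0,0,0],[0,0,0],0.75],[[0,0,0],[0,0,0],0.65],[[0,0,0],[0,0,0],0.65],[[0,0,0],[-1.5,0,0],0.65],[[0,0,0],[-5,0,0],0.65],[[0,0,0],[-9,0,0],0.65],[[0,0,0],[-13,0,0],0.65],[[0,0,0],[-16,0,0],0.65],[[0,0,0],[-16,0,0],0.65],[[0,0,0],[-16,0,0],0.65]]' 20
python3 - <<'E'
from h import *
s=st();c=snap("wrist","w20.png")
import pickle; pickle.dump((c,s),open('w20.pkl','wb'))
snap("scene","s20.png")
f=cv2.imread('pics/s20.png');cv2.imwrite('pics/s20z.png',cv2.resize(f[150:290,330:490],None,fx=5,fy=4.2,interpolation=cv2.INTER_CUBIC))
E
```

```text
time_s: 23.1
eef_pos: [497.0, 308.0, 216.0]
tcp_rot: [0.441, 0.553, 0.441, -0.553]
wrist_force: [0.8, -0.7, -0.1]
grip_width: 0.353
t 23.1 p [497. 308. 216.] jaw yaw -1.796 x [ 0.001  0.    -1.   ] F [ 0.8 -0.7 -0.1] M [-0.01  0.04  0.02] w 0.353
```

View pics/w20.png

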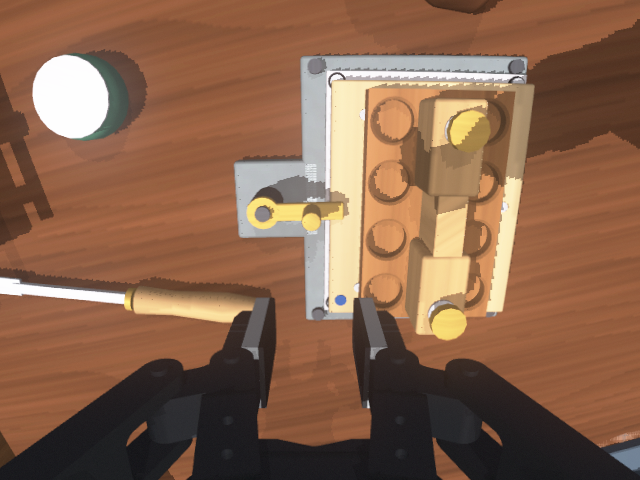

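View pics/s20z.png

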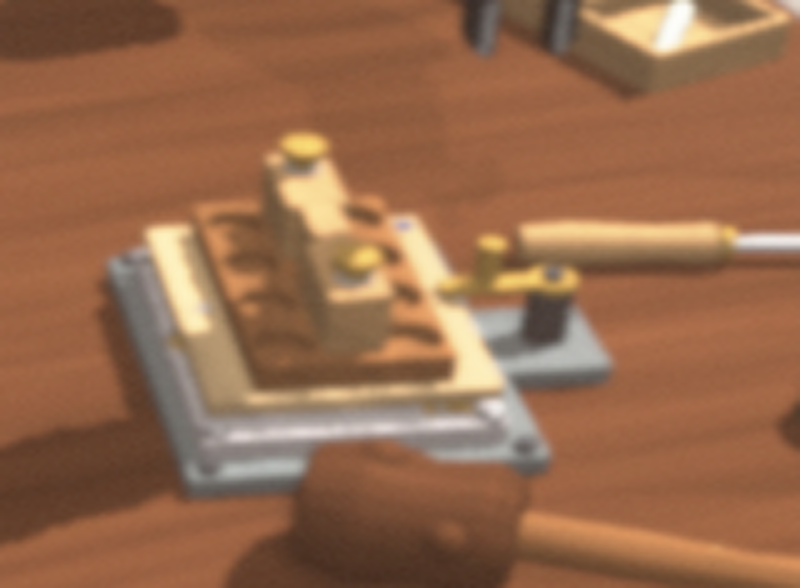

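Run:
```python
from h import *
import pickle
pts=[(95,77,29),(95,-77,29),(-95,77,29),(-95,-77,29),(88,52,49),(88,-52,49),(62,0,110),(-62,0,110),(62+26,0,91)]
from scipy.optimize import least_squares
for n in ('w13','w20'):
    c,s=pickle.load(open(n+'.pkl','rb')); f=c["frame"].copy()
    def W(q,P): return Rn.from_rotvec([q[3],q[4],0]).apply(Rn.from_euler('z',q[5]).apply(P))+q[:3]
    q=[483.1,219.2,25.8,0,0,-.2265]
    for P in pts:
        u=proj(c,W(q,P)); print(n,P,u.round(1)); cv2.circle(f,tuple(int(round(v*1)) for v in u),2,(255,0,255),1)
    cv2.imwrite(f'pics/{n}m.png',cv2.resize(f[50:350,190:540],None,fx=2.2,fy=2,interpolation=cv2.INTER_CUBIC))
```

```text
w13 (95, 77, 29) [215.4  91.1]
w13 (95, -77, 29) [420.8  91.4]
w13 (-95, 77, 29) [229.9 318.8]
w13 (-95, -77, 29) [404.6 319.4]
w13 (88, 52, 49) [244.4  99.6]
w13 (88, -52, 49) [391.9  99.8]
w13 (62, 0, 110) [318.4 143. ]
w13 (-62, 0, 110) [317.6 333.7]
w13 (88, 0, 91) [318.4  97.2]
w20 (95, 77, 29) [332.6  77.5]
w20 (95, -77, 29) [538.5  81.9]
w20 (-95, 77, 29) [329.5 313.1]
w20 (-95, -77, 29) [505.1 312. ]
w20 (88, 52, 49) [370.2  86.2]
w20 (88, -52, 49) [517.9  89.4]
w20 (62, 0, 110) [474.1 130.1]
w20 (-62, 0, 110) [452.1 325.8]
w20 (88, 0, 91) [466.5  83.9]
```

View pics/w20m.png

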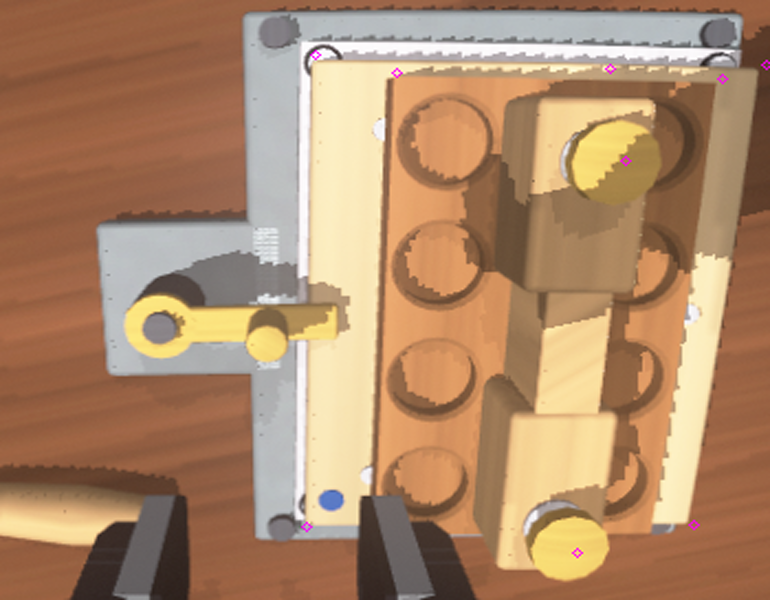

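View pics/w13m.png

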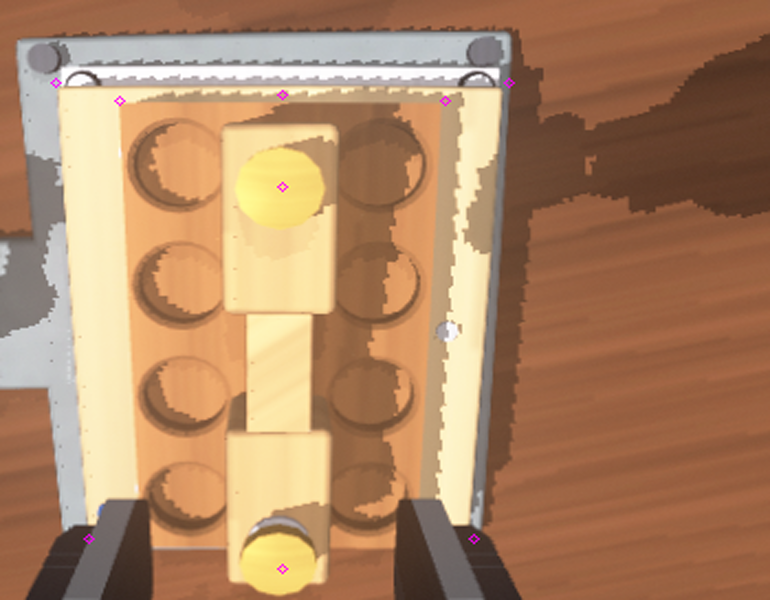

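Keeper is square and the carrier looks level. As an independent height check, I'll touch the bar top lightly with shut fingers. The earlier touch on the bench gave TCP 76.2 at bar top 91, so a seated carrier should give about 102.0.

Run:
```python
from h import *
plan([510.4,212.9,125],-.2265+np.pi/2)
```

```text
turn [0.08 0.09 0.08] shift cm [8.96 3.5  8.91] q7 [-0.68  0.44  0.07  1.69 -0.03  1.01 -2.4 ]
```

```bash
python3 -m handwheel '[[[0,0,0],[0,1.7,4.5],1],[[0,0,0],[0,3.5,8.9],1],[[0,0,0],[3,3.5,8.9],1],[[0,0,0],[6,3.5,8.9],1],[[0,0,0],[9,3.5,8.9],1],[[0,0,0],[10.5,3.5,8.9],1],[[0,0,0],[10.5,3.5,8.9],1],[[0,0,0],[10.5,3.5,8.9],1]]' 20
python3 - <<'E'
from h import *
st(); snap("wrist","w21.png")
E
```

```text
time_s: 24.0
eef_pos: [510.9, 213.3, 110.2]
tcp_rot: [-0.441, -0.552, -0.441, 0.554]
wrist_force: [-1.1, 0.0, 0.1]
grip_width: 0.0
t 24.0 p [510.9 213.3 110.2] jaw yaw -1.796 x [-0.002 -0.001 -1.   ] F [-1.1  0.   0.1] M [ 0.03 -0.    0.04] w 0.0
```

View pics/w21.png

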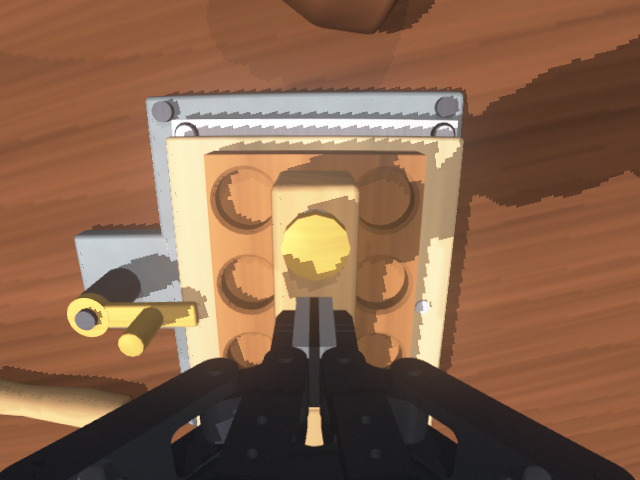

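```bash
python3 -m handwheel '[[[0,0,0],[0.4,0,0],1],[[0,0,0],[0.6,0,0],1],[[0,0,0],[0.6,0,0],1]]' 20
python3 -m handwheel '[[[0,0,0],[0.1,0,0],1],[[0,0,0],[0.1,0,0],1]]'
python3 -m handwheel '[[[0,0,0],[0.05,0,0],1],[[0,0,0],[0.05,0,0],1]]'
python3 -m handwheel '[[[0,0,0],[0.05,0,0],1],[[0,0,0],[0.05,0,0],1]]'
```

```text
time_s: 24.35
eef_pos: [511.3, 213.6, 104.8]
tcp_rot: [0.441, 0.553, 0.441, -0.553]
wrist_force: [-0.2, 0.8, 0.7]
grip_width: 0.007
time_s: 24.55
eef_pos: [511.3, 213.6, 103.8]
tcp_rot: [0.441, 0.553, 0.441, -0.553]
wrist_force: [0.6, -0.5, 1.4]
grip_width: -0.0
time_s: 24.75
eef_pos: [511.3, 213.6, 103.2]
tcp_rot: [0.441, 0.553, 0.441, -0.553]
wrist_force: [-0.6, -0.3, -0.3]
grip_width: 0.001
time_s: 24.95
eef_pos: [511.3, 213.6, 102.7]
tcp_rot: [-0.441, -0.553, -0.441, 0.553]
wrist_force: [0.4, 0.1, -0.2]
grip_width: -0.001
```

```bash
python3 -m handwheel '[[[0,0,0],[0.05,0,0],1],[[0,0,0],[0.05,0,0],1]]'
python3 -m handwheel '[[[0,0,0],[0.04,0,0],1],[[0,0,0],[0.04,0,0],1]]'
python3 -m handwheel '[[[0,0,0],[0.04,0,0],1],[[0,0,0],[0.04,0,0],1]]'
```

```text
time_s: 25.15
eef_pos: [511.3, 213.6, 102.1]
tcp_rot: [-0.441, -0.553, -0.441, 0.553]
wrist_force: [0.4, -0.6, -0.1]
grip_width: -0.001
time_s: 25.35
eef_pos: [511.4, 213.6, 102.0]
tcp_rot: [0.441, 0.553, 0.441, -0.553]
wrist_force: [-0.3, -0.9, 2.9]
grip_width: 0.002
time_s: 25.55
eef_pos: [511.5, 213.6, 101.9]
tcp_rot: [0.441, 0.553, 0.441, -0.553]
wrist_force: [-1.6, -0.7, 6.3]
grip_width: -0.003
```

```bash
python3 -m handwheel '[[[0,0,0],[-1.2,0,0],1],[[0,0,0],[-1.2,-3,0],1],[[0,0,0],[-1.2,-5.7,0],1],[[0,0,0],[-0.6,-5.7,0],1],[[0,0,0],[-0.2,-5.7,0],1],[[0,0,0],[-0.2,-5.7,0],1],[[0,0,0],[-0.2,-5.7,0],1]]'
python3 -m handwheel '[[[0,0,0],[0.1,0,0],1],[[0,0,0],[0.1,0,0],1]]'
python3 -m handwheel '[[[0,0,0],[0.05,0,0],1],[[0,0,0],[0.05,0,0],1]]'
python3 -m handwheel '[[[0,0,0],[0.05,0,0],1],[[0,0,0],[0.05,0,0],1]]'
```

```text
time_s: 26.25
eef_pos: [456.6, 226.0, 103.4]
tcp_rot: [0.44, 0.553, 0.44, -0.553]
wrist_force: [-0.8, 0.1, -0.1]
grip_width: -0.001
time_s: 26.45
eef_pos: [456.1, 226.1, 102.3]
tcp_rot: [0.441, 0.553, 0.44, -0.553]
wrist_force: [-0.2, -0.3, 0.1]
grip_width: 0.0
time_s: 26.65
eef_pos: [456.0, 226.2, 102.1]
tcp_rot: [0.441, 0.553, 0.441, -0.553]
wrist_force: [0.5, -0.6, 1.3]
grip_width: -0.003
time_s: 26.85
eef_pos: [456.0, 226.2, 102.0]
tcp_rot: [0.441, 0.553, 0.441, -0.553]
wrist_force: [-0.7, -1.9, 8.3]
grip_width: -0.005
```

Both bar ends touch at TCP 102.0, so the carrier is level and fully home. Rising clear and taking a last look.

```bash
python3 -m handwheel '[[[0,0,0],[-1,0,0],1],[[0,0,0],[-4,0,0],1],[[0,0,0],[-8,0,0],1],[[0,0,0],[-12,0,0],1],[[0,0,0],[-14,0,0],1],[[0,0,0],[-14,0,0],1],[[0,0,0],[-14,0,0],1]]'
python3 - <<'E'
from h import *
st(); snap("wrist","w22.png"); snap("top","t22.png")
E
```

```text
time_s: 27.55
eef_pos: [455.6, 226.3, 241.6]
tcp_rot: [0.441, 0.553, 0.441, -0.553]
wrist_force: [-0.8, -0.2, 0.5]
grip_width: 0.002
t 27.55 p [455.6 226.3 241.6] jaw yaw -1.796 x [ 0.  0. -1.] F [-0.8 -0.2  0.5] M [-0.02  0.   -0.06] w 0.002
```

View pics/w22.png

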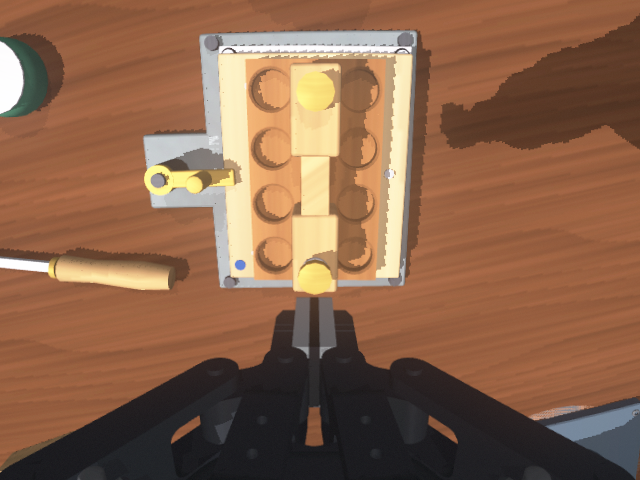

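View pics/t22.png

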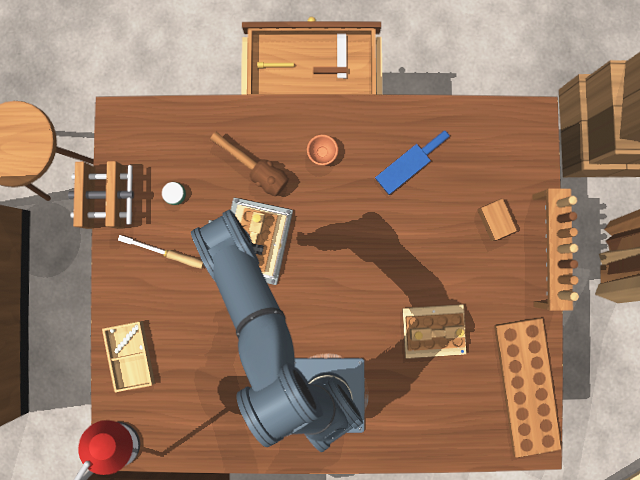

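The wrist view shows the carrier seated, with its blue dot at px (240,265) and the keeper square across from (158,180) to (235,178). The top view shows the bystanders where they were. Handing in.

Run:
```python
from h import *
print(workorder.job_done()); st()
```

```text
the job is handed in; nothing more can be done
None
the job is handed in; nothing more can be done
```

The carrier is on the seat base with all three feet home by my checks. The brass keeper is square across its edge, and the job is handed in at about 28 s of the 64 s allowed. No verdict was reported.

**What I did:**
- I took the left-most of the two look-alikes, at about (500, -237) mm.
- I lowered it onto the plate's true place, about (483, 220) mm and -0.227 rad from the wrist picture. I eased it sideways by under 1 mm when I felt contact, let it settle, then swung the keeper by its knob and let go.

**Last checks:**
- **Seating:** light touches of 6 to 8 N on the bar top read TCP 102.0 mm near both ends. That matches the 102.0 mm expected for a seated carrier, so along the bar it is level. I did not touch off-axis to check tilt across the bar; pictures of the held and seated carrier showed none. A press on the carrier gave 13 N on the wrist with almost no sinking.
- **Keeper:** it swung freely at about 5 N to an estimated 1.6 rad, and the pictures show it over the carrier's edge.
- **Surroundings:** by eye in the last top view, the bystanders had not moved, and the gripper was clear above the carrier.

**What failed or disagreed:**
- **First grip:** the fingers shut on top of the bar because the fingertips are about 36 mm shorter relative to the reported TCP than described. It did no harm, and I corrected for it.
- **Camera fit:** the outline predicted for a seated carrier was 1 to 2 px off at most points and up to about 4 px at one stage corner. I put this down to calibration and how I read the corners.

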